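# Lock the biscuit chest with hasp and pin

## Task

Lock the closed biscuit chest: swing its hasp over the staple until it lies fully down, then take from the baking tray the loose pin of the same shape as the sample on the board and push it through the staple's eye, from either side, until its cross-handle is home against the staple. Let go of it, and leave the other pin and the things around the work where they are.

Things in the scene. Friction and masses are not known exactly. Their poses are not given: they have to be found in the camera images.
- chest: Grey sheet-steel chest, 290 (x) x 240 (y) x 100 mm high, fixed to the table, shut by a flat lid (top at 103 mm). Origin: centre of its underside. Its front, with the staple, is its own -x side.
- staple_eye (a point): Centre of the staple's eye, 125.5 mm above the table on the chest's centre line; the chest's axes. The staple is a steel loop 29 mm (x) x 20 mm (y), top 141 mm above the table; its square eye, 15 x 15 mm, runs through along the chest's y. A round spring detent pokes 3 mm down from the eye's roof, midway; the pin lifts it (3 to 6 N), then sticks and slips under 5 to 20 N.
- hasp_hinge (a point): Middle of the hasp's hinge axis (along the chest's y), 62 mm behind (+x of) the staple's centre and 108 mm above the table.
- hasp (a joint): Hasp angle in rad: 0 lying flat forward (chest -x) over the staple, 1.57 upright, up to 2.7 leaning back over the lid. The stiff hinge stays where it is left (0.16 N m to turn it, 1.6 N at 100 mm).
- hasp_end (a point): Middle of the free edge of the hasp, a flat steel plate 125 mm long from the hinge axis, 60 mm wide, 4 mm thick. The staple stands through its slot (48 x 26 mm, 38 to 86 mm from the hinge) when it is down; the solid part 86 to 125 mm from the hinge then lies in front of the staple, its top face 110 mm above the table.
- tray: Dark steel baking tray, 280 (x) x 190 (y) mm, walls 30 mm high, 3 mm thick, floor 3 mm, fixed. Origin: centre of its underside. Two wooden battens along its x (270 x 16 mm, centred at y = -46 and +40 mm, tops 17 mm above the table) carry the two loose pins, lying across them with their points roughly to the tray's +y.
- pin_tee: Loose steel pin, about 170 g, of the sample's shape, a flat T: square shank 12 x 12 x 100 mm (the last 12 mm tapers to 7 mm) and a straight cross-handle, a bar 92 mm long (its y) and 12 x 12 mm, from x = -12 to 0 mm. Origin: underside of the neck where shank meets bar; +x runs along the shank to the point, z up. Centre of mass 23 mm from the neck along +x.
- pin_tee_neck (a point): On the T pin's shank axis, where it meets the bar's front face (6 mm above the pin's underside). A pin let go of part-way through the eye stays there, but its handle sags by 5 to 15 mm and comes level again as it goes home.
- pin_tee_tip (a point): The T pin's point, on the shank axis, 100 mm from the neck.
- pin_loop: The other loose steel pin: the same shank, but a closed rectangular loop handle, 70 mm wide and 45 mm long. Origin and axes as for the T pin. To be left alone.
- sample: Sample: a T-shaped pin clamped flat on a plywood board 130 x 140 x 12 mm beside the tray, fixed. Origin: centre of the board's underside.
- rolling_pin: Wooden rolling pin, 300 mm long, 48 mm thick, lying along its own y; bystander. Origin: under its middle.
- measure: Aluminium measuring cup, 90 mm across, 100 mm high; bystander. Origin: centre of its underside.
- jar: Glass jar with steel cap, 80 mm across, 110 mm high; bystander. Origin: centre of its underside.
Mind the look-alikes: they are no part of the job. What is shaped like the pin_tee but green, red or turquoise is not meant.

How it is judged:
By the outcome, as a careful person would: the job done as asked, in the order asked, and still so for the second after the job is handed in, with the robot touching nothing.
It also fails if it takes over 72 s, if anything falls off the work surface, if the arm or the gripper's body presses on something with over 40 N, if the wrist force passes 120 N, or if a joint passes its speed limit or range.

## Robot

A 6-joint arm with a two-finger parallel gripper is mounted at the origin on the work surface. World frame = base frame: x ahead of the robot, y to its left, z up, the work surface at z = 0. Lengths are in mm, angles in rad, forces in N, time in s.
With the tool pointing down it reaches from about 250 to 850 mm from the base axis. Payload 12.5 kg.
Tool frame: the origin (TCP) lies at the very end of the fingers, on their centre line; the grasp point (between the pads) lies 19 mm behind it (env.grip_point_offset is the distance from the TCP to the grasp point, in mm); z points along the fingers, y is the direction in which the jaws open and shut (so a half turn about z gives the same grasp; the last joint's range is limited). The gripper opens to 93 mm and grips with 3 to 60 N. Pads are 15 mm wide; open, the fingers measure 128 mm over their backs; the gripper's body (75 mm by 188 mm) begins 65 mm behind the grasp point.
Start: joints at [-1.303, 0.351, 1.652, -0, 1.139, -0.085], TCP at [190.058, -516.103, 218.633] pointing down, gripper open.
Joint ranges: [-2.75, 2.75], [-0.79, 2.1], [0.01, 2.65], [-1.57, 4.71], [0.07, 3.14], [-2.87, 2.87]. Speed limits (rad/s): [2.22, 2.22, 2.79, 3.14, 3.14, 3.14].

## Interface

Orientations are given as a unit quaternion [x, y, z, w].
In Python, from workcell import status, viewer, workorder, env gives the robot as it stands.
- The arm moves only by the tool drive_tool, never from a script. Its argument "moves" is a list of rows, each a list of 3 entries, a list of its own where there are three numbers: the turn, a rotation vector about the tool's x, y, z scaled (see below), then the shift along the tool's x, y, z scaled (see below), then the opening, from 0 (shut) to 1 (fully open). A call has exactly 8 rows; each row shifts and turns the commanded pose from where the row before left it, along the tool's axes as they then stand; what a row does not reach is not made up. The controller multiplies each number of a shift by 30 mm and each number of a turn by 4 degrees. A row lasts 1/12 s, in which the tool goes at most 41.7 mm and 7.16 degrees, less where a joint would pass 70% of its speed; a pose out of reach is approached as far as the arm can. A call with a number of a shift or a turn outside -1 to 1 is refused whole. A call with a gripper value outside its range is refused whole. The fingers move at their own pace and stop on an object; the grip force is fixed at half the most. Time passes only in rows, so rows that do not move let the fingers close, or fill a call up. It gives the time, the measured TCP pose, the force and the opening at its end, in the units of the state.
- status.observe(): the state, without advancing time (a new reading comes with each control period).
- viewer.read_camera(name): name is "scene" or "top" or "wrist"; returns a dict with "frame" (384x512x3 uint8, blue, green, red), "vfov" (degrees; the focal length in pixels is half the picture's height over the tangent of half this angle, whatever the lens; pixels are square), "cx", "cy" (the principal point, pixels), "extrinsics" (4x4, takes a point from world to camera coordinates); the wrist camera has in their place "mount" (4x4, takes a point from camera to tool coordinates, whose origin is the TCP and whose axes are the flange's). Camera axes: x right, y down, z forward; pixel columns grow to the right and rows downward; lengths in mm; the calibration is good to about 2 mm. A picture is of the moment at which its call begins: read the wrist's pose just before it. There is no depth.
- workorder.close_job(): hands the job in, once; it reports no verdict.
The state is a dict: "clock": time; "joint_positions": joint angles; "joint_velocities": joint speeds; "effort": joint torques, N m; "tool_pos": TCP position; "tool_rot": TCP orientation; "force": force on the tool from outside, world axes, zero at the start; "ft_torque": the same for the moment, N m; "width": finger opening in mm.
Only numpy, scipy, OpenCV 4.12 (cv2) and the standard library are available. Lean on these libraries where they do the work, as an engineer would, in place of code of your own. Each camera call takes 0.05 s, during which the arm holds its last target.

## Working session

There is one attempt and no reset: what is moved stays moved. The work goes in short steps, Python scripts to look and compute and a tool call to move; the robot and the scene stay as the last step left them, time stands still between calls to the robot, and variables do not carry over. Pictures are saved under pics/ and viewed, and the job is handed in when it is done.

Besides the shell and the picture viewer there is one more tool, called after "Call:" as name(argument=value, ...), one argument or row to a line, values as JSON. drive_tool: Moves the arm, as the interface text tells. Its arguments: {"type":"object","properties":{"moves":{"type":"array"}},"required":["moves"]}

```bash
ls; mkdir -p pics
cat > h.py <<'E'
import numpy as np, cv2
from workcell import status, viewer, workorder, env
from scipy.spatial.transform import Rotation as R
E
python3 - <<'E'
from h import *
s=status.observe(); print(s)
for n in ("scene","top"):
    c=viewer.read_camera(n); cv2.imwrite(f"pics/{n}0.png",c["frame"]); print(n,c["vfov"],c["cx"],c["cy"],np.round(c["extrinsics"],3).tolist()); print([k for k in c])
    np.savez(f"{n}.npz",E=c["extrinsics"],f=192/np.tan(np.radians(c["vfov"]/2)),cx=c["cx"],cy=c["cy"],frame=c["frame"])
c=viewer.read_camera("wrist"); cv2.imwrite("pics/wrist0.png",c["frame"]);print(c["vfov"],c["mount"])
E
```

```text
pics
{'clock': 0.0, 'joint_positions': array([-1.30258093e+00,  3.51245956e-01,  1.65242486e+00,  2.08112805e-06,
        1.13908752e+00, -8.45748596e-02]), 'joint_velocities': array([-3.40558976e-04,  1.02623847e-04, -1.24304940e-03, -8.36103559e-05,
        2.50366985e-03,  5.05997004e-04]), 'effort': array([-4.70177445e-03, -4.97326076e+01, -2.85257453e+01,  6.96661812e-02,
        2.57057359e-02, -8.61020567e-05]), 'tool_pos': array([ 189.98097976, -515.78131889,  218.09581086]), 'tool_rot': array([ 9.84482587e-01,  1.75481328e-01, -5.25005027e-05, -5.80471469e-04]), 'force': array([-0.0024121 ,  0.09749918,  0.92653035]), 'ft_torque': array([ 0.01278119,  0.03952719, -0.0308529 ]), 'width': 92.92652471173886}
scene 44.13677559210807 250.8384846994609 190.11527631843504 [[0.571, 0.821, 0.008, -259.587], [0.642, -0.441, -0.627, -325.094], [-0.511, 0.363, -0.779, 1779.642], [0.0, 0.0, 0.0, 1.0]]
['frame', 'vfov', 'cx', 'cy', 'extrinsics']
top 53.81048231499843 247.52270972934025 195.22645002883905 [[-0.009, -1.0, 0.001, -60.483], [-0.992, 0.009, -0.124, 558.1], [0.124, -0.002, -0.992, 1532.152], [0.0, 0.0, 0.0, 1.0]]
['frame', 'vfov', 'cx', 'cy', 'extrinsics']
62.38168573639433 [[ 8.72800586e-05 -9.68880291e-01 -2.47529745e-01  6.80742174e+01]
 [ 9.99999692e-01  2.77483247e-04 -7.33519996e-04 -2.25790048e-01]
 [ 7.79378424e-04 -2.47529605e-01  9.68880017e-01 -1.66203233e+02]
 [ 0.00000000e+00  0.00000000e+00  0.00000000e+00  1.00000000e+00]]
```

Run:
```python
import cv2
for n in("scene","top"):
    a=cv2.imread(f"pics/{n}0.png"); cv2.imwrite(f"pics/{n}0b.png",cv2.resize(a,(800,600),interpolation=cv2.INTER_CUBIC))
```

```text
(no output)
```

View pics/scene0b.png

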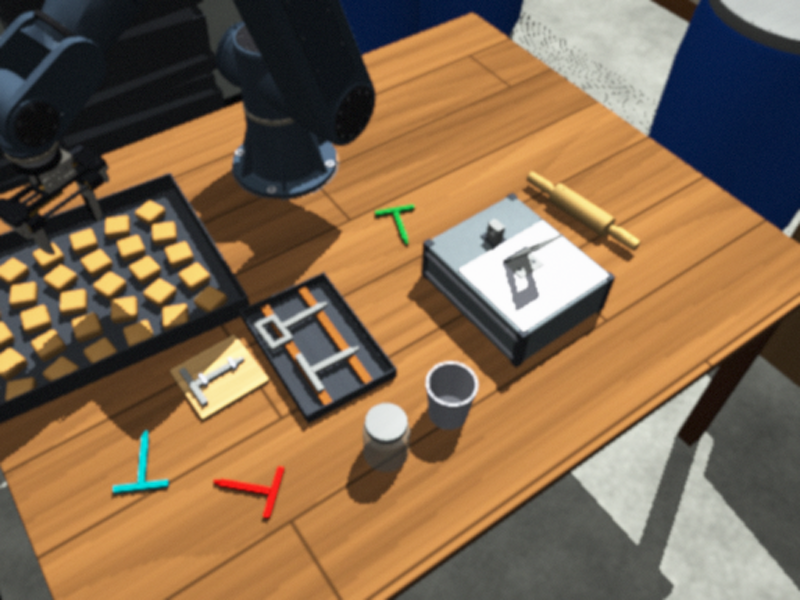

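View pics/top0b.png

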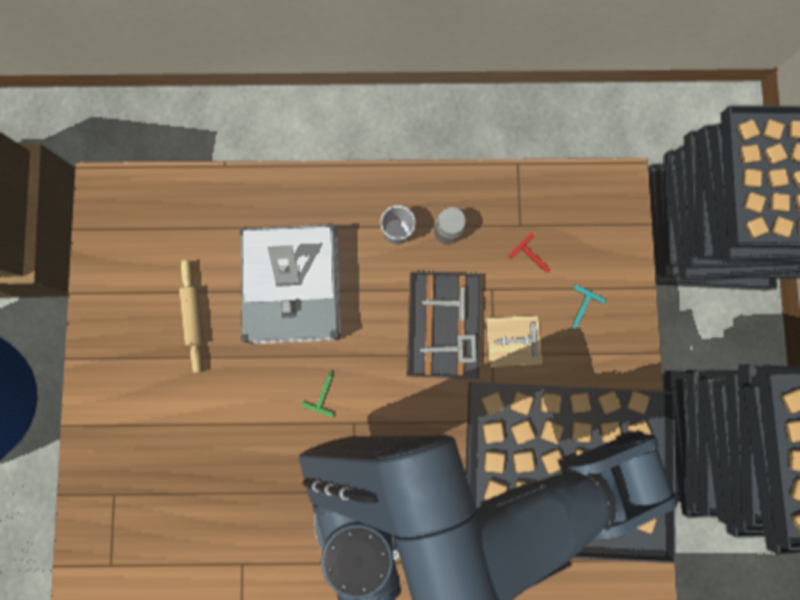

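Candidates in the top picture (800x600 px): grey T in tray (445,303), grey loop pin (450,350), clamped sample (520,340), red T (530,252), turquoise T (588,305), green T (320,395). By the description I choose the grey T in the tray at (445,303), and check it in close crops.

Run:
```python
import cv2,numpy as np
a=cv2.imread("pics/top0.png"); b=cv2.imread("pics/scene0.png")
t=a[165:250,255:350]; t=cv2.resize(t,(760,680)[:2] if 0 else (665,595),interpolation=cv2.INTER_CUBIC); cv2.imwrite("pics/t_tray.png",t)
t=a[135:230,145:230]; cv2.imwrite("pics/t_chest.png",cv2.resize(t,None,fx=6,fy=6,interpolation=cv2.INTER_CUBIC))
t=b[115:240,260:400]; cv2.imwrite("pics/s_chest.png",cv2.resize(t,None,fx=4.8,fy=4.8,interpolation=cv2.INTER_CUBIC))
t=b[165:275,145:265]; cv2.imwrite("pics/s_tray.png",cv2.resize(t,None,fx=5,fy=5,interpolation=cv2.INTER_CUBIC))
```

```text
(no output)
```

View pics/t_tray.png

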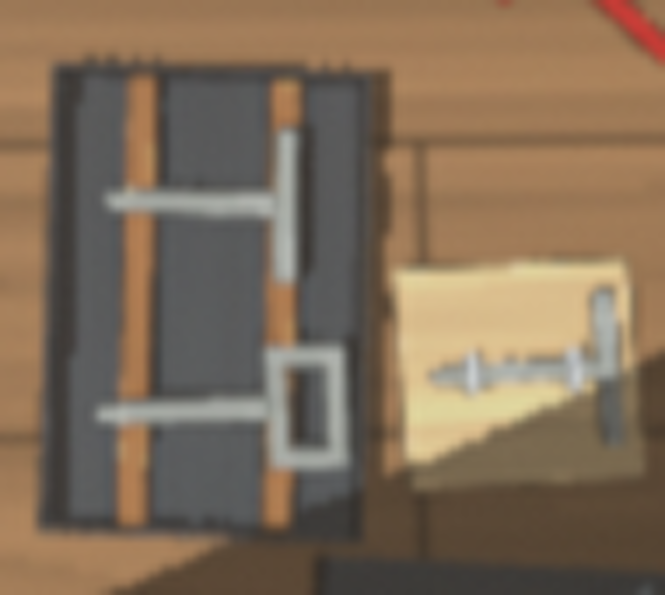

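View pics/t_chest.png

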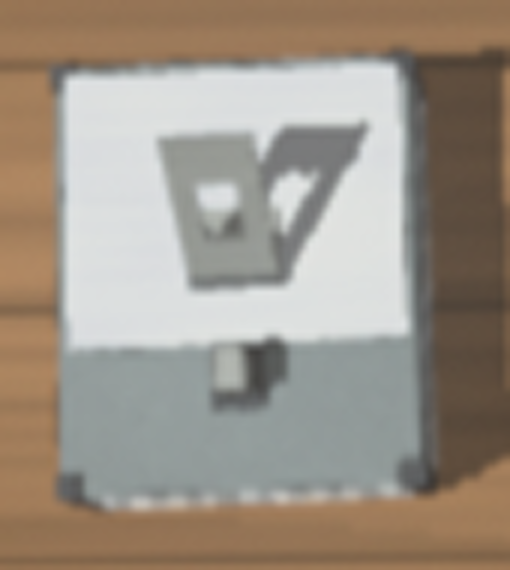

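View pics/s_chest.png

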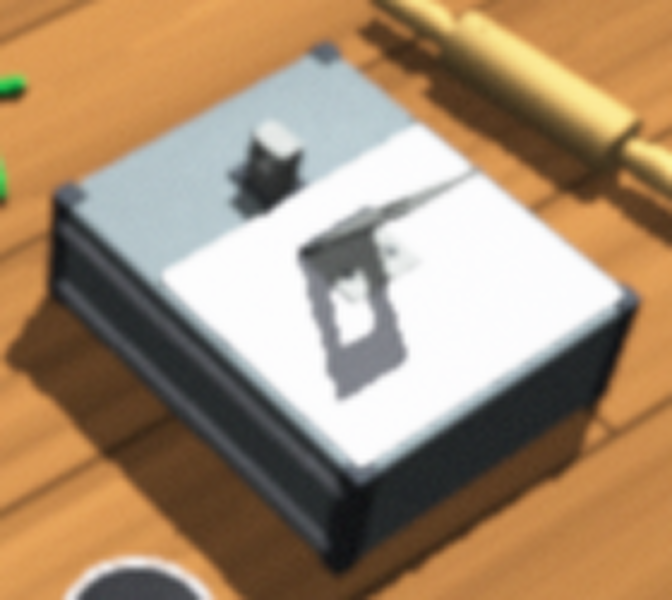

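View pics/s_tray.png

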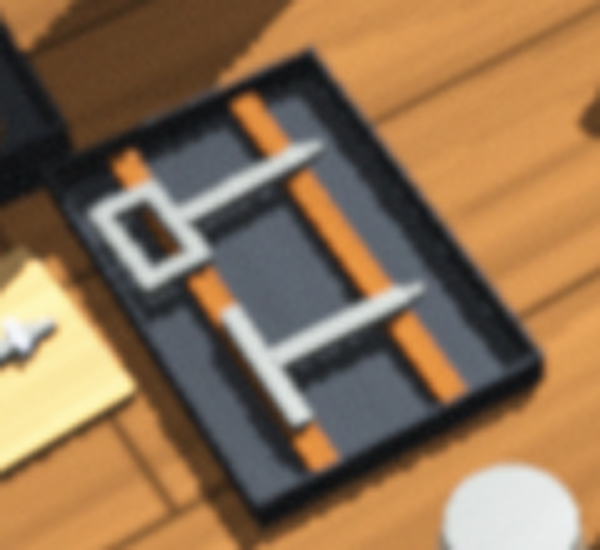

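The close crops confirm it: a T with a straight bar, in tray crop at bar centre (286,207), tip (108,201). The hasp is leaning back past upright, and the staple stands at chest crop (235,368). Now the points.

```bash
cat >> h.py <<'E'
def ray(cam,u,v):
    d=np.load(cam+".npz"); E=d["E"]; Rm=E[:3,:3]; o=-Rm.T@E[:3,3]
    r=Rm.T@np.array([(u-d["cx"])/d["f"],(v-d["cy"])/d["f"],1]); return o,r/np.linalg.norm(r)
def onz(cam,u,v,z):
    o,r=ray(cam,u,v); return o+r*(z-o[2])/r[2]
def tri(u1,u2):
    o1,r1=ray("top",*u1);o2,r2=ray("scene",*u2)
    A=np.stack([r1,-r2],1); t=np.linalg.lstsq(A,o2-o1,rcond=None)[0]
    p,q=o1+t[0]*r1,o2+t[1]*r2; return (p+q)/2,np.linalg.norm(p-q)
TT=lambda u,v:(255+u/7-.43,165+v/7-.43); TC=lambda u,v:(145+u/6-.42,135+v/6-.42)
SC=lambda u,v:(260+u/4.8-.4,115+v/4.8-.4); ST=lambda u,v:(145+u/5-.4,165+v/5-.4)
E
python3 - <<'E'
from h import *
np.set_printoptions(precision=1,suppress=True)
P=lambda n,*a:print(n,*a)
for n,u in dict(barmid=(286,207),barend_hi=(288,130),barend_lo=(285,283),tip=(106,201),neck=(272,206)).items(): P(n,onz("top",*TT(*u),29))
for n,u in dict(bara=(233,310),barb=(302,420),tip=(421,290),neck=(272,362)).items(): P("sc",n,onz("scene",*ST(*u),29))
for n,u in dict(lbarmid=(276,408),ltip=(98,413),).items(): P(n,onz("top",*TT(*u),29))
for n,u in dict(a=(60,70),b=(405,58),c=(70,490),d=(418,475)).items(): P("chest",n,onz("top",*TC(*u),103))
for n,u in dict(a=(68,192),b=(325,50),c=(630,297),d=(358,475)).items(): P("chestS",n,onz("scene",*SC(*u),103))
for n,u in dict(a=(213,345),b=(245,345),c=(213,392),d=(245,390)).items(): P("stapletop",n,onz("top",*TC(*u),141))
P("stS",onz("scene",*SC(275,139),141))
for n,u in dict(a=(160,138),b=(253,133)).items(): P("haspend?",n,onz("top",*TC(*u),200),onz("top",*TC(*u),150))
print("hinge",onz("top",*TC(190,287),108),onz("top",*TC(283,282),108),onz("scene",*SC(302,250),108),onz("scene",*SC(372,212),108))
print("haspend tri",tri(TC(160,138),SC(475,172)))
E
```

```text
barmid [ 561.  -264.7   29. ]
barend_hi [ 607.3 -267.    29. ]
barend_lo [ 515.7 -263.    29. ]
tip [ 565.6 -157.8   29. ]
neck [ 561.7 -256.4   29. ]
sc bara [ 522.2 -261.6   29. ]
sc barb [ 609.9 -267.6   29. ]
sc tip [ 572.9 -162.5   29. ]
sc neck [ 566.5 -261.4   29. ]
lbarmid [ 441.9 -255.8   29. ]
ltip [ 439.9 -151.1   29. ]
chest a [750.9 306.8 103. ]
chest b [757.1  75.5 103. ]
chest c [468.9 294.2 103. ]
chest d [476.7  66.3 103. ]
chestS a [480.6  67.9 103. ]
chestS b [473.4 293.5 103. ]
chestS c [752.3 305.3 103. ]
chestS d [759.9  73.1 103. ]
stapletop a [558.8 195.  141. ]
stapletop b [558.7 174.5 141. ]
stapletop c [528.4 194.6 141. ]
stapletop d [529.5 174.1 141. ]
stS [546.  182.5 141. ]
haspend? a [681.6 219.3 200. ] [693.  229.5 150. ]
haspend? b [684.3 161.3 200. ] [695.8 169.4 150. ]
hinge [602.1 216.6 108. ] [604.9 155.2 108. ] [608.6 157.5 108. ] [609.  215.9 108. ]
haspend tri (array([679.5, 217.2, 205.8]), np.float64(2.4007895094915876))
```

Geometry is consistent: pin 98.6 mm neck to tip, hasp about 122 mm long at about 2.2 rad, staple 30 x 20 mm. Chest yaw ≈ +0.037, staple ≈ (545,183.5), hinge ≈ (607,186), T neck ≈ (563,-257) pointing to +y. First the hasp: raise, turn and close the fingers, then go behind the hasp.

Call:
drive_tool(
  moves=[
    [[0,0,0.905],[0,0,-0.4],0],
    [[0,0,0.905],[0,0,-0.4],0],
    [[0,0,0.905],[0,0,-0.4],0],
    [[0,0,0.905],[0,0,-0.4],0],
    [[0,0,0.905],[0,0,-0.4],0],
    [[0,0,0],[0.73,-0.9,0],0],
    [[0,0,0],[0.73,-0.9,0],0],
    [[0,0,0],[0.73,-0.9,0],0],
  ],
)

```text
clock: 0.82
tool_pos: [253.0, -431.6, 278.4]
tool_rot: [1.0, 0.018, -0.0, -0.0]
force: [-0.2, -1.4, -0.2]
width: 44.2
```

Call:
drive_tool(
  moves=[
    [[0,0,0],[0.73,-0.9,0],0],
    [[0,0,0],[0.73,-0.9,0],0],
    [[0,0,0],[0.73,-0.9,0],0],
    [[0,0,0],[0.73,-0.9,0],0],
    [[0,0,0],[0.73,-0.9,0],0],
    [[0,0,0],[0.73,-0.9,0],0],
    [[0,0,0],[0.73,-0.9,0],0],
    [[0,0,0],[0.73,-0.9,0],0],
  ],
)

```text
clock: 1.48
tool_pos: [420.5, -208.8, 278.6]
tool_rot: [1.0, 0.018, -0.0, -0.0]
force: [-0.1, -0.2, 0.2]
width: 0.8
```

Call:
drive_tool(
  moves=[
    [[0,0,0],[0.73,-0.9,0],0],
    [[0,0,0],[0.73,-0.9,0],0],
    [[0,0,0],[0.73,-0.9,0],0],
    [[0,0,0],[0.73,-0.9,0],0],
    [[0,0,0],[0.73,-0.9,0],0],
    [[0,0,0],[0.73,-0.9,0],0],
    [[0,0,0],[0.73,-0.9,0],0],
    [[0,0,0],[0,0,0],0],
  ],
)

```text
clock: 2.15
tool_pos: [568.2, -11.8, 278.0]
tool_rot: [1.0, 0.02, 0.0, -0.001]
force: [1.2, 0.1, -0.4]
width: 0.2
```

Call:
drive_tool(
  moves=[
    [[0,0,0],[0.78,-0.92,0],0],
    [[0,0,0],[0.78,-0.92,0],0],
    [[0,0,0],[0.78,-0.92,0],0],
    [[0,0,0],[0.78,-0.92,0],0],
    [[0,0,0],[0.78,-0.92,0],0],
    [[0,0,0],[0.78,-0.92,0],0],
    [[0,0,0],[0.78,-0.92,0],0],
    [[0,0,0],[0,0,0],0],
  ],
)

```text
clock: 2.82
tool_pos: [724.1, 187.5, 276.1]
tool_rot: [1.0, 0.02, -0.001, -0.0]
force: [-0.5, 0.5, -0.3]
width: 0.6
```

Run:
```python
from h import *
s=status.observe(); print(s["tool_pos"],s["joint_positions"])
c=viewer.read_camera("wrist"); w=cv2.resize(c["frame"],(400,300))
t=viewer.read_camera("scene")["frame"][60:260,230:430]
cv2.imwrite("pics/p1.png",np.hstack([w,cv2.resize(t,(300,300))]))
```

```text
[724.12512167 187.50792466 276.06044372] [1.90810798e-01 7.00841656e-01 9.54504356e-01 9.79095586e-04
 1.48803095e+00 1.72141390e+00]
```

View pics/p1.png

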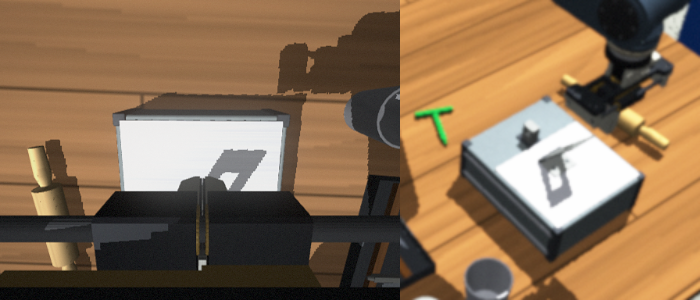

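Call:
drive_tool(
  moves=[
    [[0,0,0],[0,0,0.95],0],
    [[0,0,0],[0,0,0.95],0],
    [[0,0,0],[0,0,0.95],0],
    [[0,0,0],[-0.5,0,0],0],
    [[0,0,0],[-0.5,0,0],0],
    [[0,0,0],[-0.5,0,-0.15],0],
    [[0,0,0],[-0.5,0,-0.15],0],
    [[0,0,0],[-0.5,0,-0.15],0],
  ],
)

```text
clock: 3.58
tool_pos: [647.0, 178.9, 207.9]
tool_rot: [1.0, 0.018, 0.001, -0.0]
force: [1.8, 0.1, -0.5]
width: 0.6
```

Run:
```python
from h import *
s=status.observe(); print(s["tool_pos"],s["force"])
t=viewer.read_camera("scene")["frame"][60:210,280:430]
cv2.imwrite("pics/p2.png",cv2.resize(t,(600,600)))
```

```text
[647.03268671 178.88745028 207.88834649] [ 1.81980848  0.13771201 -0.49265724]
```

View pics/p2.png

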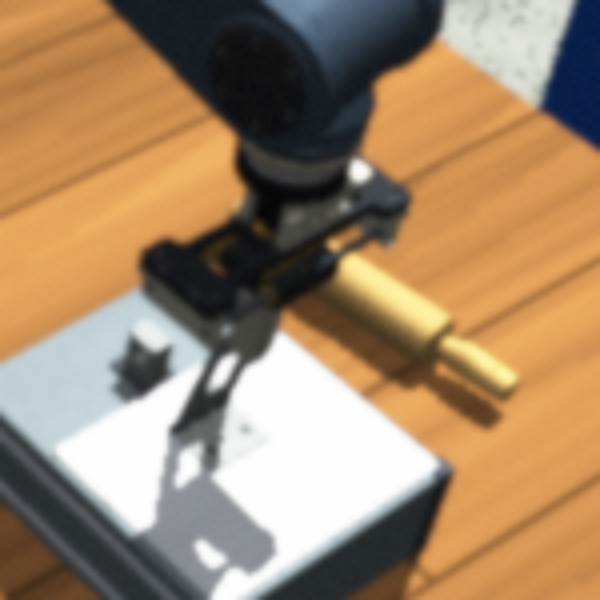

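Hasp is being pushed (force +1.8 N in x), end edge on the fingers. Continue along the arc.

Call:
drive_tool(
  moves=[
    [[0,0,0],[-0.5,-0.08,-0.07],0],
    [[0,0,0],[-0.5,-0.08,-0.07],0],
    [[0,0,0],[-0.5,-0.08,0],0],
    [[0,0,0],[-0.5,0,0],0],
    [[0,0,0],[-0.5,0,0.17],0],
    [[0,0,0],[-0.5,0,0.23],0],
    [[0,0,0],[-0.43,0,0.3],0],
    [[0,0,0],[-0.4,0,0.37],0],
  ],
)

```text
clock: 4.3
tool_pos: [532.3, 182.4, 179.3]
tool_rot: [1.0, 0.018, 0.001, -0.0]
force: [1.3, -1.3, 0.2]
width: 0.6
```

Run:
```python
from h import *
s=status.observe(); print(s["tool_pos"],s["force"])
t=viewer.read_camera("scene")["frame"][60:210,260:410]
cv2.imwrite("pics/p3.png",cv2.resize(t,(600,600)))
```

```text
[532.31404153 182.4314467  179.30790109] [ 1.27009029 -1.32047952  0.24470501]
```

View pics/p3.png

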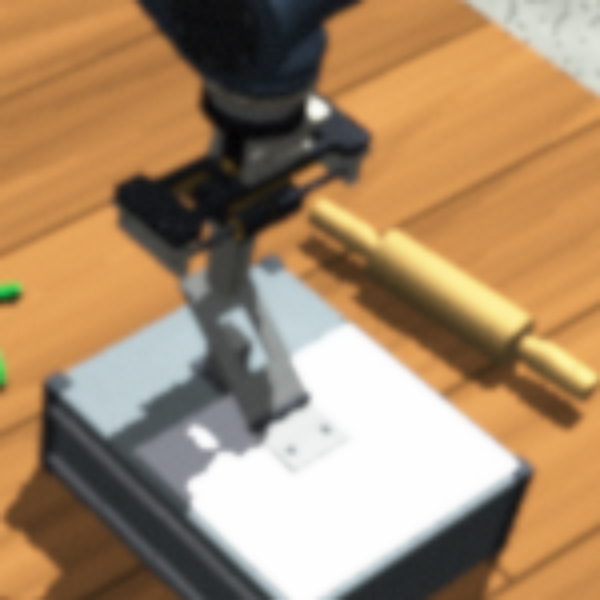

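Call:
drive_tool(
  moves=[
    [[0,0,0],[-0.27,0,0.47],0],
    [[0,0,0],[-0.27,0,0.43],0],
    [[0,0,0],[-0.13,0,0.37],0],
    [[0,0,0],[-0.1,0,0.33],0],
    [[0,0,0],[-0.1,0,0.3],0],
    [[0,0,0],[-0.13,0,0.2],0],
    [[0,0,0],[0,0,0.13],0],
    [[0,0,0],[0,0,0.07],0],
  ],
)

```text
clock: 5.02
tool_pos: [502.3, 182.1, 109.8]
tool_rot: [1.0, 0.018, -0.001, 0.0]
force: [-11.7, -3.4, 26.0]
width: 0.6
```

Run:
```python
from h import *
s=status.observe(); print(s["tool_pos"],s["force"])
t=viewer.read_camera("scene")["frame"][60:210,260:410]
cv2.imwrite("pics/p4.png",cv2.resize(t,(600,600)))
```

```text
[502.28836731 182.11049683 109.77284856] [-11.72062789  -3.36928875  25.98927343]
```

View pics/p4.png

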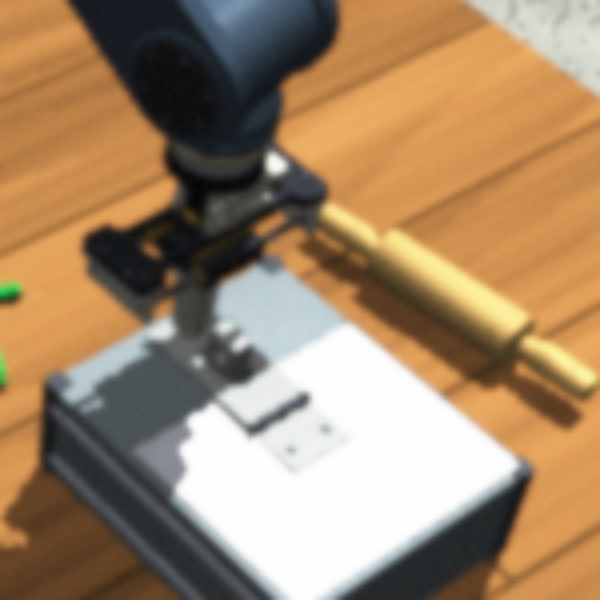

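Hasp lies flat (26 N reaction at z 109.8). Now rise, turn and go above the T pin.

```bash
cat >> h.py <<'E'
def yaw():
    s=status.observe(); x=R.from_quat(s["tool_rot"]).apply([1,0,0]); return s["tool_pos"],np.arctan2(x[1],x[0])
def plan(path):
    # path: list of (dx,dy,dz,turnz_units) -> tool rows
    p,a=yaw()
    for dx,dy,dz,t in path:
        print([0,0,t],[round((dx*np.cos(a)+dy*np.sin(a))/30,2),round((dx*np.sin(a)-dy*np.cos(a))/30,2),round(-dz/30,2)])
        a-=np.radians(4*t)
E
python3 - <<'E'
from h import *
print(yaw())
plan([(0,0,28,-.5)]*1+[(0,0,28,-1)]*3+[(3.3,-23.6,0,-1)]*17+[(2,-24,0,-.6)])
E
```

```text
(array([502.23038276, 182.07854187, 110.13227161]), np.float64(0.036964354805540896))
[0, 0, -0.5] [np.float64(0.0), np.float64(0.0), -0.93]
[0, 0, -1] [np.float64(0.0), np.float64(0.0), -0.93]
[0, 0, -1] [np.float64(0.0), np.float64(0.0), -0.93]
[0, 0, -1] [np.float64(0.0), np.float64(0.0), -0.93]
[0, 0, -1] [np.float64(-0.11), np.float64(0.79), 0.0]
[0, 0, -1] [np.float64(-0.17), np.float64(0.78), 0.0]
[0, 0, -1] [np.float64(-0.22), np.float64(0.76), 0.0]
[0, 0, -1] [np.float64(-0.27), np.float64(0.75), 0.0]
[0, 0, -1] [np.float64(-0.33), np.float64(0.72), 0.0]
[0, 0, -1] [np.float64(-0.37), np.float64(0.7), 0.0]
[0, 0, -1] [np.float64(-0.42), np.float64(0.67), 0.0]
[0, 0, -1] [np.float64(-0.47), np.float64(0.64), 0.0]
[0, 0, -1] [np.float64(-0.51), np.float64(0.61), 0.0]
[0, 0, -1] [np.float64(-0.55), np.float64(0.57), 0.0]
[0, 0, -1] [np.float64(-0.59), np.float64(0.53), 0.0]
[0, 0, -1] [np.float64(-0.63), np.float64(0.49), 0.0]
[0, 0, -1] [np.float64(-0.66), np.float64(0.44), 0.0]
[0, 0, -1] [np.float64(-0.69), np.float64(0.4), 0.0]
[0, 0, -1] [np.float64(-0.71), np.float64(0.35), 0.0]
[0, 0, -1] [np.float64(-0.74), np.float64(0.3), 0.0]
[0, 0, -1] [np.float64(-0.76), np.float64(0.24), 0.0]
[0, 0, -0.6] [np.float64(-0.79), np.float64(0.15), 0.0]
```

Call:
drive_tool(
  moves=[
    [[0,0,0],[0,0,-0.93],0],
    [[0,0,-1],[0,0,-0.93],0],
    [[0,0,-1],[0,0,-0.93],0],
    [[0,0,-1],[0,0,-0.93],0],
    [[0,0,-1],[-0.11,0.79,0],0],
    [[0,0,-1],[-0.17,0.78,0],0],
    [[0,0,-1],[-0.22,0.76,0],0.5],
    [[0,0,-1],[-0.27,0.75,0],0.5],
  ],
)

```text
clock: 5.73
tool_pos: [512.9, 86.3, 221.7]
tool_rot: [0.965, 0.262, 0.0, 0.0]
force: [-0.1, -0.2, 0.1]
width: 9.5
```

Call:
drive_tool(
  moves=[
    [[0,0,-1],[-0.33,0.72,0],0.5],
    [[0,0,-1],[-0.37,0.7,0],0.5],
    [[0,0,-1],[-0.42,0.67,0],0.5],
    [[0,0,-1],[-0.47,0.64,0],0.5],
    [[0,0,-1],[-0.51,0.61,0],0.5],
    [[0,0,-1],[-0.55,0.57,0],0.5],
    [[0,0,-1],[-0.59,0.53,0],0.5],
    [[0,0,-1],[-0.63,0.49,0],0.5],
  ],
)

```text
clock: 6.4
tool_pos: [532.8, -103.4, 221.6]
tool_rot: [0.856, 0.517, 0.0, 0.0]
force: [0.7, 0.8, 0.1]
width: 46.4
```

Call:
drive_tool(
  moves=[
    [[0,0,-1],[-0.66,0.44,0],0.5],
    [[0,0,-1],[-0.69,0.4,0],0.5],
    [[0,0,-1],[-0.71,0.35,0],0.5],
    [[0,0,-1],[-0.74,0.3,0],0.5],
    [[0,0,-1],[-0.76,0.24,0],0.5],
    [[0,0,-1],[-0.79,0.15,0],0.5],
    [[0,0,-0.2],[0,0,0.9],0.5],
    [[0,0,0],[0,0,0.9],0.5],
  ],
)

```text
clock: 7.07
tool_pos: [547.1, -246.7, 167.9]
tool_rot: [0.726, 0.688, 0.001, 0.002]
force: [-0.5, 0.9, -0.8]
width: 46.3
```

Run:
```python
from h import *
print(yaw())
s=status.observe()
c=viewer.read_camera("wrist")
np.savez("w1.npz",frame=c["frame"],M=c["mount"],f=192/np.tan(np.radians(c["vfov"]/2)),cx=c["cx"],cy=c["cy"],p=s["tool_pos"],q=s["tool_rot"])
cv2.imwrite("pics/w1.png",cv2.resize(c["frame"],(768,576),interpolation=cv2.INTER_CUBIC))
t=viewer.read_camera("scene")["frame"][95:225,260:400]
cv2.imwrite("pics/p5.png",cv2.resize(t,None,fx=4,fy=4,interpolation=cv2.INTER_CUBIC))
```

```text
(array([ 547.10573935, -246.68706034,  167.87115922]), np.float64(1.5163951334693266))
```

View pics/w1.png

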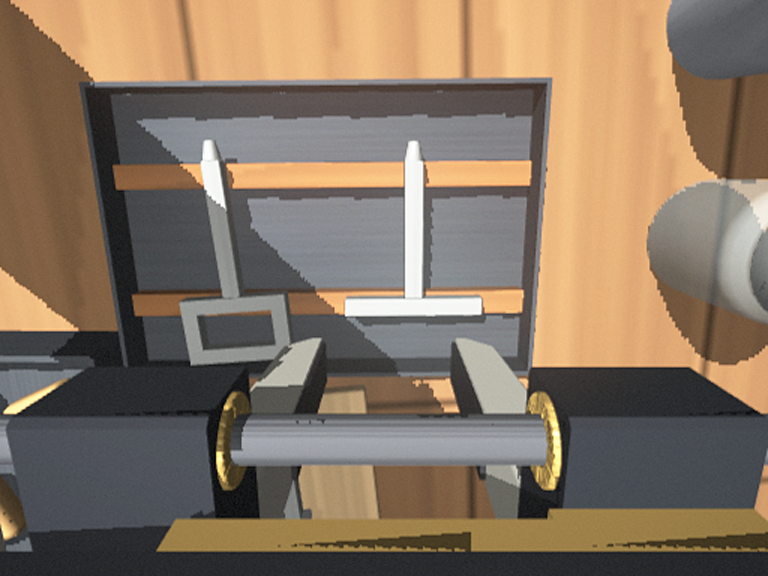

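View pics/p5.png

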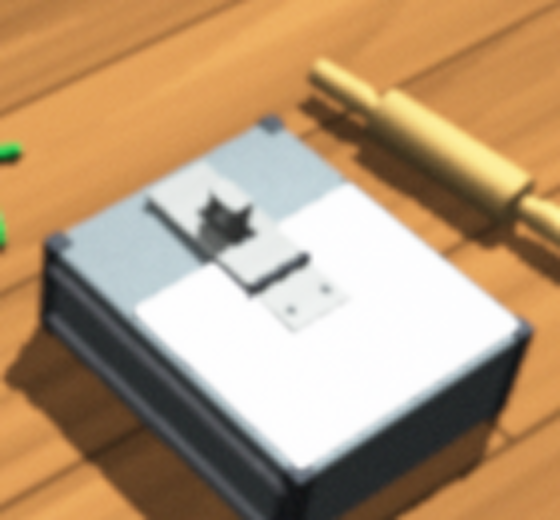

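The hasp is flat over the staple. In the wrist picture the T's neck is at (414,297), tip (414,141), bar ends (345,299)/(482,298).

```bash
cat >> h.py <<'E'
def wray(f,u,v,z):
    d=np.load(f); Rt=R.from_quat(d["q"]).as_matrix(); M=d["M"]
    o=d["p"]+Rt@M[:3,3]; r=Rt@M[:3,:3]@np.array([(u-d["cx"])/d["f"],(v-d["cy"])/d["f"],1]); return o+r*(z-o[2])/r[2]
E
python3 - <<'E'
from h import *
np.set_printoptions(precision=1,suppress=True)
for n,u in dict(neck=(414,297),shankL=(405,290),shankR=(423,290),far=(414,162),fL=(405.5,165),fR=(422.5,165),tip=(414,141),bl=(345,297),br=(482,296),rl=(345,309),rr=(482,307)).items(): print(n,wray("w1.npz",u[0]/1.5-.17,u[1]/1.5-.17,29))
E
```

```text
neck [ 563.6 -259.    29. ]
shankL [ 557.9 -253.9   29. ]
shankR [ 569.7 -254.5   29. ]
far [ 567.1 -172.8   29. ]
fL [ 561.8 -174.3   29. ]
fR [ 572.3 -174.9   29. ]
tip [ 567.6 -160.5   29. ]
bl [ 518.  -256.5   29. ]
br [ 608.6 -260.8   29. ]
rl [ 517.3 -264.7   29. ]
rr [ 608.6 -268.4   29. ]
```

Call:
drive_tool(
  moves=[
    [[0,0,-0.12],[0.1,0.57,0],0.5],
    [[0,0,0],[0,0,0.9],0.5],
    [[0,0,0],[0,0,0.9],0.5],
    [[0,0,0],[0,0,0.9],0.5],
    [[0,0,0],[0,0,0.9],0.5],
    [[0,0,0],[0,0,0.8],0.5],
    [[0,0,0],[0,0,0.4],0.5],
    [[0,0,0],[0,0,0.27],0.5],
  ],
)

```text
clock: 7.83
tool_pos: [563.9, -242.7, 15.0]
tool_rot: [0.723, 0.691, -0.0, -0.0]
force: [-0.0, -0.4, 1.1]
width: 46.9
```

Run:
```python
from h import *
print(yaw(),status.observe()["force"])
c=viewer.read_camera("wrist")
cv2.imwrite("pics/w2.png",cv2.resize(c["frame"],(768,576),interpolation=cv2.INTER_CUBIC))
```

```text
(array([ 563.88107743, -242.67382939,   15.0386787 ]), np.float64(1.5255244451174896)) [-0.02972708 -0.42031993  1.1053262 ]
```

View pics/w2.png

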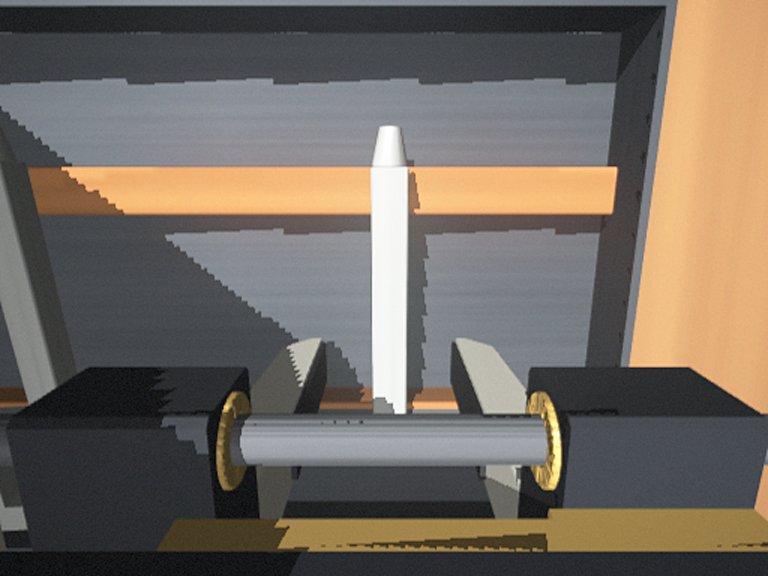

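The pin stands centred between the fingers (shank at column 389). Close, then lift.

Call:
drive_tool(
  moves=[
    [[0,0,0],[-0.05,0,0.06],0.5],
    [[0,0,0],[0,0,0],0],
    [[0,0,0],[0,0,0],0],
    [[0,0,0],[0,0,0],0],
    [[0,0,0],[0,0,0],0],
    [[0,0,0],[0,0,0],0],
    [[0,0,0],[0,0,-0.3],0],
    [[0,0,0],[0,0,-0.6],0],
  ],
)

```text
clock: 8.55
tool_pos: [562.3, -243.6, 39.4]
tool_rot: [0.723, 0.691, -0.001, -0.002]
force: [-0.2, 0.0, -2.2]
width: 11.5
```

Call:
drive_tool(
  moves=[
    [[0,0,0],[0,0,-0.8],0],
    [[0,0,0],[0,0,-0.9],0],
    [[0,0,0],[0,0,-0.9],0],
    [[0,0,0],[0,0,-0.9],0],
    [[0,0,0],[0,0,-0.5],0],
    [[0,0,0],[0,0,-0.2],0],
    [[0,0,0],[0,0,0],0],
    [[0,0,0],[0,0,0],0],
  ],
)

```text
clock: 9.22
tool_pos: [563.1, -244.0, 165.7]
tool_rot: [0.723, 0.691, -0.0, -0.001]
force: [0.4, -0.1, -2.4]
width: 11.6
```

Run:
```python
from h import *
s=status.observe(); print(yaw(),s["force"],s["width"])
c=viewer.read_camera("wrist")
np.savez("w3.npz",frame=c["frame"],M=c["mount"],f=192/np.tan(np.radians(c["vfov"]/2)),cx=c["cx"],cy=c["cy"],p=s["tool_pos"],q=s["tool_rot"])
cv2.imwrite("pics/w3.png",cv2.resize(c["frame"],(768,576),interpolation=cv2.INTER_CUBIC))
t=viewer.read_camera("scene")["frame"][120:270,130:290]
cv2.imwrite("pics/p6.png",cv2.resize(t,None,fx=4,fy=4,interpolation=cv2.INTER_CUBIC))
```

```text
(array([ 563.10038296, -244.01513234,  165.74559108]), np.float64(1.5252669715416654)) [ 0.41847624 -0.13083309 -2.44087241] 11.629875942215879
```

View pics/w3.png

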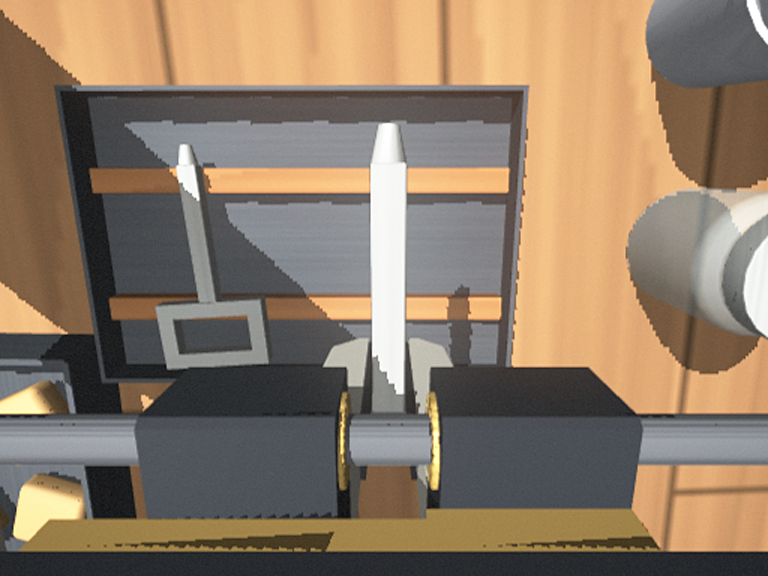

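View pics/p6.png

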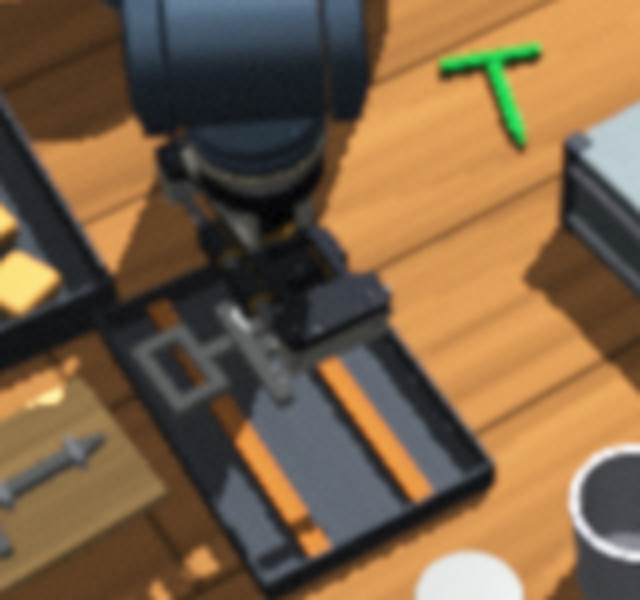

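Pin gripped level (width 11.6, -2.4 N). The tray keeps the loop pin as it was. Carry it to in front of the staple.

Run:
```python
from h import *
plan([(-.5,15,0,-.6),(-1,25,0,-.59)]+[(-1.2,26.25,0,0)]*10)
```

```text
[0, 0, -0.6] [np.float64(0.5), np.float64(-0.04), 0.0]
[0, 0, -0.59] [np.float64(0.83), np.float64(-0.04), 0.0]
[0, 0, 0] [np.float64(0.88), np.float64(-0.01), 0.0]
[0, 0, 0] [np.float64(0.88), np.float64(-0.01), 0.0]
[0, 0, 0] [np.float64(0.88), np.float64(-0.01), 0.0]
[0, 0, 0] [np.float64(0.88), np.float64(-0.01), 0.0]
[0, 0, 0] [np.float64(0.88), np.float64(-0.01), 0.0]
[0, 0, 0] [np.float64(0.88), np.float64(-0.01), 0.0]
[0, 0, 0] [np.float64(0.88), np.float64(-0.01), 0.0]
[0, 0, 0] [np.float64(0.88), np.float64(-0.01), 0.0]
[0, 0, 0] [np.float64(0.88), np.float64(-0.01), 0.0]
[0, 0, 0] [np.float64(0.88), np.float64(-0.01), 0.0]
```

Call:
drive_tool(
  moves=[
    [[0,0,-0.6],[0.5,-0.04,0],0],
    [[0,0,-0.59],[0.83,-0.04,0],0],
    [[0,0,0],[0.88,-0.01,0],0],
    [[0,0,0],[0.88,-0.01,0],0],
    [[0,0,0],[0.88,-0.01,0],0],
    [[0,0,0],[0.88,-0.01,0],0],
    [[0,0,0],[0.88,-0.01,0],0],
    [[0,0,0],[0.88,-0.01,0],0],
  ],
)

```text
clock: 9.98
tool_pos: [553.2, -44.0, 165.6]
tool_rot: [0.693, 0.721, -0.0, -0.001]
force: [0.4, 0.2, -2.5]
width: 11.5
```

Call:
drive_tool(
  moves=[
    [[0,0,0],[0.88,-0.01,0],0],
    [[0,0,0],[0.88,-0.01,0],0],
    [[0,0,0],[0.88,-0.01,0],0],
    [[0,0,0],[0.7,-0.01,0],0],
    [[0,0,0],[0,0,0.4],0],
    [[0,0,0],[0,0,0.4],0],
    [[0,0,0],[0,0,0],0],
    [[0,0,0],[0,0,0],0],
  ],
)

```text
clock: 10.65
tool_pos: [548.4, 54.5, 141.7]
tool_rot: [0.693, 0.721, -0.001, -0.001]
force: [-0.4, -1.3, -1.4]
width: 11.9
```

Run:
```python
from h import *
s=status.observe(); print(yaw(),s["force"],s["width"])
c=viewer.read_camera("wrist")
np.savez("w4.npz",frame=c["frame"],M=c["mount"],f=192/np.tan(np.radians(c["vfov"]/2)),cx=c["cx"],cy=c["cy"],p=s["tool_pos"],q=s["tool_rot"])
cv2.imwrite("pics/w4.png",cv2.resize(c["frame"],(768,576),interpolation=cv2.INTER_CUBIC))
```

```text
(array([548.3746622 ,  54.4519829 , 141.65877438]), np.float64(1.6096985735327698)) [-0.38074369 -1.28785826 -1.40998167] 11.867436273856953
```

View pics/w4.png

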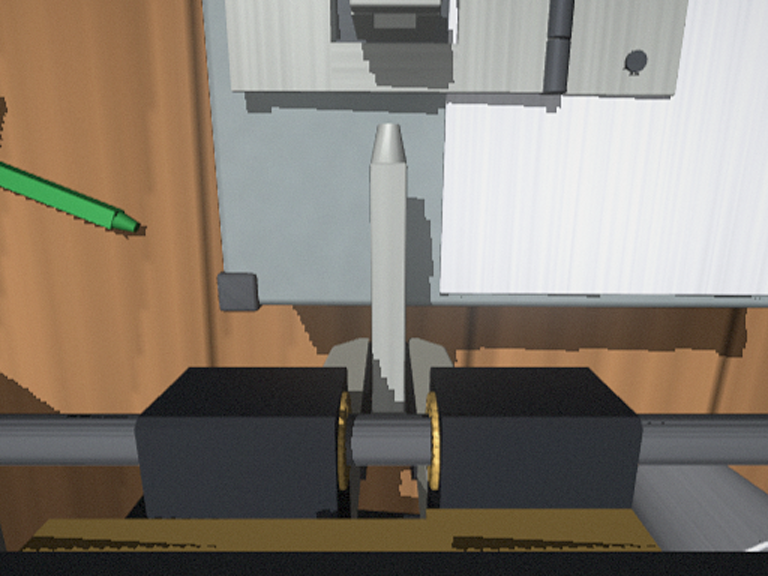

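The staple is cut off at the top edge of the picture (410,20). Raise and advance to see it whole, pin staying above it.

Call:
drive_tool(
  moves=[
    [[0,0,0],[0,0,-0.7],0],
    [[0,0,0],[0,0,-0.7],0],
    [[0,0,0],[0.5,0,0],0],
    [[0,0,0],[0.6,0,0],0],
    [[0,0,0],[0.5,0,0],0],
    [[0,0,0],[0,0,0],0],
    [[0,0,0],[0,0,0],0],
    [[0,0,0],[0,0,0],0],
  ],
)

```text
clock: 11.37
tool_pos: [547.5, 101.4, 184.7]
tool_rot: [0.694, 0.72, 0.0, 0.0]
force: [-0.2, 0.1, -1.6]
width: 11.7
```

Run:
```python
from h import *
s=status.observe(); print(yaw(),s["force"],s["width"])
c=viewer.read_camera("wrist")
np.savez("w5.npz",frame=c["frame"],M=c["mount"],f=192/np.tan(np.radians(c["vfov"]/2)),cx=c["cx"],cy=c["cy"],p=s["tool_pos"],q=s["tool_rot"])
cv2.imwrite("pics/w5.png",cv2.resize(c["frame"][0:180,120:360],(800,600),interpolation=cv2.INTER_CUBIC))
```

```text
(array([547.48241243, 101.42420226, 184.70459534]), np.float64(1.6084698862148556)) [-0.23633404  0.12276061 -1.5558465 ] 11.68522473450168
```

View pics/w5.png

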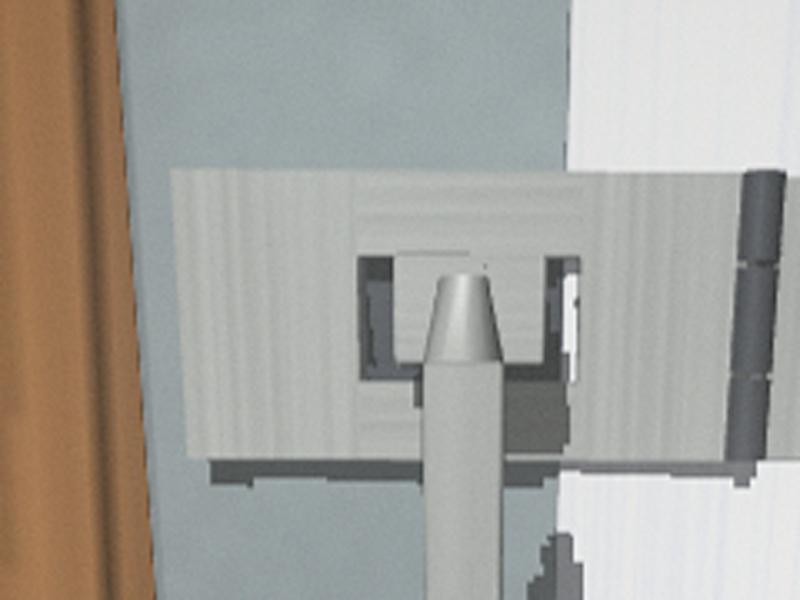

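Run:
```python
from h import *
np.set_printoptions(precision=1,suppress=True)
f=lambda u,v,z: wray("w5.npz",120+u/3.333-.35,v/3.333-.35,z)
for n,u in dict(fl=(394,255,141),fr=(545,255,141),nl=(394,362,141),nr=(545,362,141),hnl=(188,458,110),hnr=(725,459,110),hfl=(170,169,110),hfr=(740,172,110),
  pl=(425,362,200.5),pr=(503,362,200.5),pnl=(425,590,200.5),pnr=(501,590,200.5),tl=(440,277,198),tr=(489,277,198)).items(): print(n,f(*u))
p,a=yaw(); S=np.mean([f(u,v,141) for u in(394,545) for v in (255,362)],0); print(S)
```

```text
fl [530.8 192.9 141. ]
fr [559.  193.9 141. ]
nl [531.2 173.6 141. ]
nr [560.1 174.7 141. ]
hnl [483.4 151.6 110. ]
hnr [604. 156. 110.]
hfl [481.2 211.5 110. ]
hfr [601.2 215.5 110. ]
pl [539.3 172.7 200.5]
pr [550.  173.1 200.5]
pnl [540.2 140.9 200.5]
pnr [551.2 141.3 200.5]
tl [540.9 184.  198. ]
tr [547.6 184.3 198. ]
[545.3 183.8 141. ]
```

Staple centre (545.3,183.8), 28.6 x 19.3 mm as it must be; pin axis is parallel to the eye and 1 mm too low in x. Back off, correct, lower to eye height.

Call:
drive_tool(
  moves=[
    [[0,0,0],[-0.7,0.035,0],0],
    [[0,0,0],[-0.7,0,0],0],
    [[0,0,0],[0,0,0.65],0],
    [[0,0,0],[0,0,0.65],0],
    [[0,0,0],[0,0,0.6],0],
    [[0,0,0],[0,0,0.4],0],
    [[0,0,0],[0,0,0],0],
    [[0,0,0],[0,0,0],0],
  ],
)

```text
clock: 12.08
tool_pos: [549.9, 59.5, 115.4]
tool_rot: [0.694, 0.72, -0.0, -0.0]
force: [-0.5, -0.5, -1.8]
width: 11.6
```

Run:
```python
from h import *
s=status.observe(); print(yaw(),s["force"],s["width"])
p,a=yaw(); S=np.array([545.3,183.8]); d=np.array([-.0355,.9994]); e=p[:2]-S; print("along",e@d,"x-off",e@[d[1],-d[0]], R.from_quat(s["tool_rot"]).apply([0,0,1]))
t=viewer.read_camera("scene")["frame"][95:205,270:390]
cv2.imwrite("pics/p7.png",cv2.resize(t,None,fx=5,fy=5,interpolation=cv2.INTER_CUBIC))
```

```text
(array([549.93890031,  59.45338673, 115.41267447]), np.float64(1.6077503057762546)) [-0.46761239 -0.46799049 -1.84590779] 11.55437755235053
along -124.43668626475709 x-off 0.22181220324583573 [-8.35290147e-04 -7.38642179e-05 -9.99999648e-01]
```

View pics/p7.png

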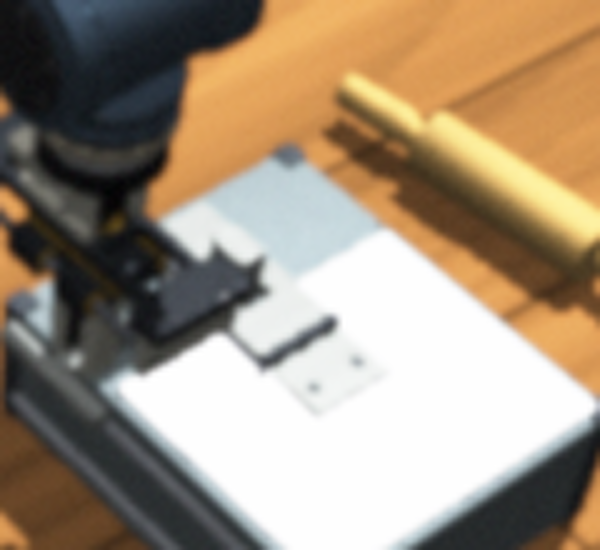

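Call:
drive_tool(
  moves=[
    [[0,0,0],[0.3,0,0],0],
    [[0,0,0],[0.3,0,0],0],
    [[0,0,0],[0.2,0,0],0],
    [[0,0,0],[0.13,0,0],0],
    [[0,0,0],[0.13,0,0],0],
    [[0,0,0],[0.13,0,0],0],
    [[0,0,0],[0.13,0,0],0],
    [[0,0,0],[0,0,0],0],
  ],
)

```text
clock: 12.8
tool_pos: [548.9, 95.7, 115.7]
tool_rot: [0.693, 0.721, -0.003, 0.003]
force: [-0.0, -32.4, 0.7]
width: 11.6
```

```bash
cat >> h.py <<'E'
def rep():
    s=status.observe(); p,a=yaw(); S=np.array([545.3,183.8]); d=np.array([-.0355,.9994]); e=p[:2]-S
    print("yaw %.4f along %.1f xoff %.2f z %.1f"%(a,e@d,e@[d[1],-d[0]],p[2]),"F",s["force"].round(1),"T",s["ft_torque"].round(2),"w",round(s["width"],1),"t",round(s["clock"],2))
E
python3 - <<'E'
from h import *
rep()
c=viewer.read_camera("wrist")
cv2.imwrite("pics/w6.png",cv2.resize(c["frame"][0:240,100:420],(800,600),interpolation=cv2.INTER_CUBIC))
E
```

```text
yaw 1.6102 along -88.2 xoff 0.50 z 115.7 F [ -0.  -32.4   0.7] T [-5.67 -0.22  0.  ] w 11.6 t 12.8
```

View pics/w6.png

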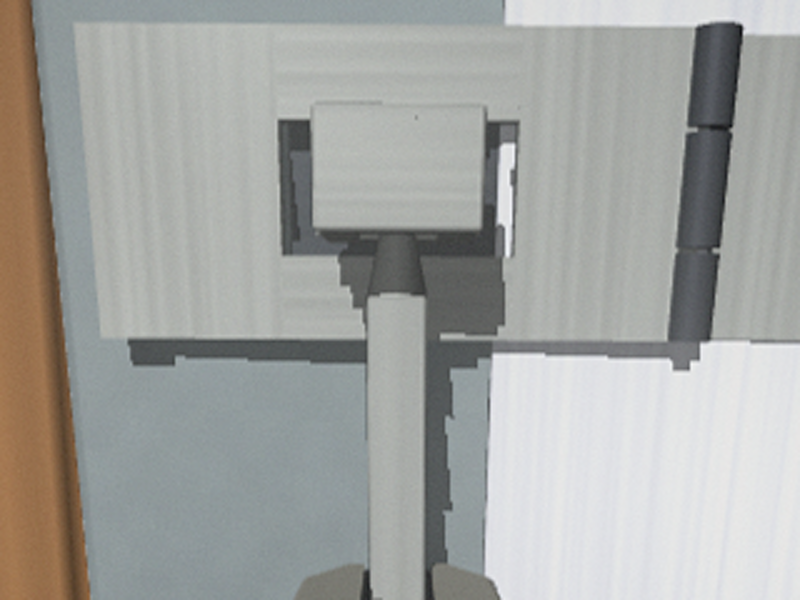

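Blocked at 32 N close to the staple's face, column-wise centred (pin 399 vs staple 399.5). So the height or pitch is off; measure where the shoulder of the taper lies.

Run:
```python
from h import *
s=status.observe(); rep()
c=viewer.read_camera("wrist")
np.savez("w6.npz",frame=c["frame"],M=c["mount"],f=192/np.tan(np.radians(c["vfov"]/2)),cx=c["cx"],cy=c["cy"],p=s["tool_pos"],q=s["tool_rot"])
S=np.array([545.3,183.8]); d=np.array([-.0355,.9994])
for z in (122,126,131.5,135):
    p=wray("w6.npz",100+399/2.5-.3,293/2.5-.3,z); q=wray("w6.npz",100+368/2.5-.3,310/2.5-.3,z);r=wray("w6.npz",100+427/2.5-.3,310/2.5-.3,z); print(z,(p[:2]-S)@d,np.linalg.norm(q-r))
cv2.imwrite("pics/w6c.png",cv2.resize(c["frame"][70:160,210:310],None,fx=6.5,fy=6.5,interpolation=cv2.INTER_NEAREST))
for n in("top","scene"):
    t=viewer.read_camera(n)["frame"]; cv2.imwrite(f"pics/{n}6.png",cv2.resize(t[130:230,130:250] if n=="top" else t[100:200,270:390],None,fx=5,fy=5,interpolation=cv2.INTER_CUBIC))
```

```text
yaw 1.6101 along -88.2 xoff 0.46 z 115.7 F [ -0.3 -30.7   0.4] T [-5.6  -0.16 -0.01] w 11.9 t 12.85
122 -20.534162159986447 11.569452518078183
126 -20.485653271480135 11.279091698740679
131.5 -20.418953549783964 10.879845572151583
135 -20.376508272340963 10.625779855231238
```

View pics/w6c.png

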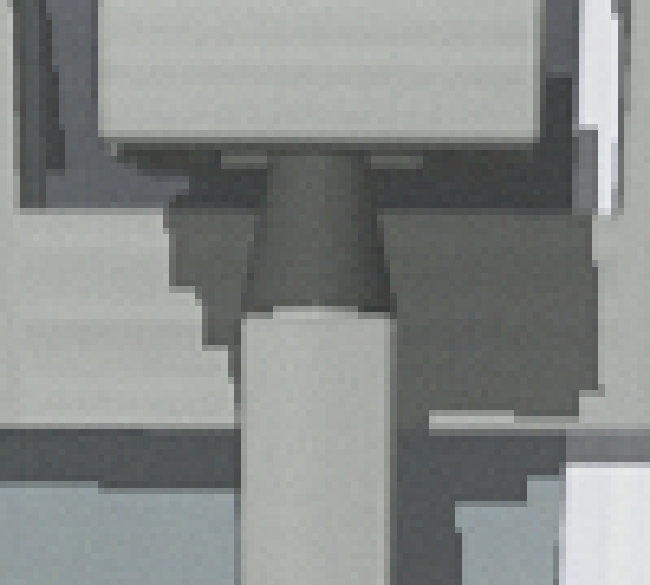

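View pics/scene6.png

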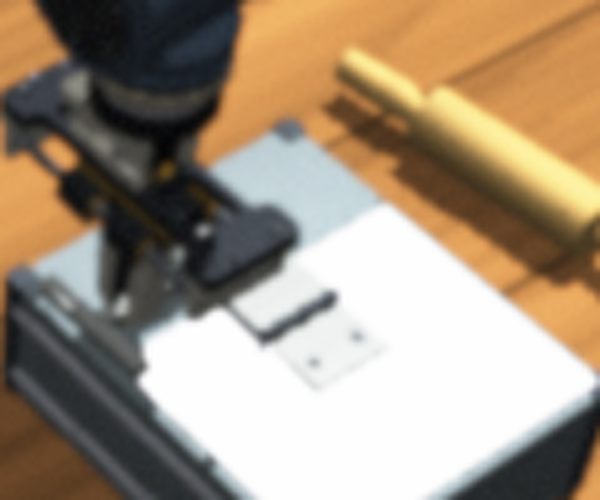

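View pics/top6.png

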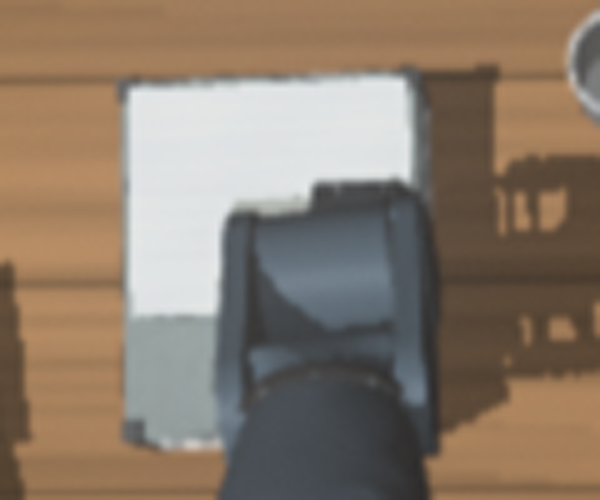

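The sill of the eye (light bits beside the pin at rows 152-166) is covered by the pin right up to the roof's lip, and there is no sideways or vertical wedge force; so the tip is not below the sill but rather too high, at the roof. Back off 6 mm, lower 3 mm, try again gently.

Call:
drive_tool(
  moves=[
    [[0,0,0],[-0.3,0,0],0],
    [[0,0,0],[0,0,0.1],0],
    [[0,0,0],[0,0,0],0],
    [[0,0,0],[0.1,0,0],0],
    [[0,0,0],[0.1,0,0],0],
    [[0,0,0],[0.1,0,0],0],
    [[0,0,0],[0,0,0],0],
    [[0,0,0],[0,0,0],0],
  ],
)

```text
clock: 13.67
tool_pos: [548.8, 96.8, 112.5]
tool_rot: [0.693, 0.721, -0.002, 0.002]
force: [1.2, -26.6, 0.7]
width: 11.3
```

Run:
```python
from h import *
s=status.observe(); rep()
c=viewer.read_camera("wrist")
cv2.imwrite("pics/w7c.png",cv2.resize(c["frame"][70:160,210:310],None,fx=6.5,fy=6.5,interpolation=cv2.INTER_NEAREST))
```

```text
yaw 1.6100 along -87.0 xoff 0.39 z 112.5 F [  1.2 -26.6   0.7] T [-4.77 -0.28 -0.02] w 11.3 t 13.67
```

View pics/w7c.png

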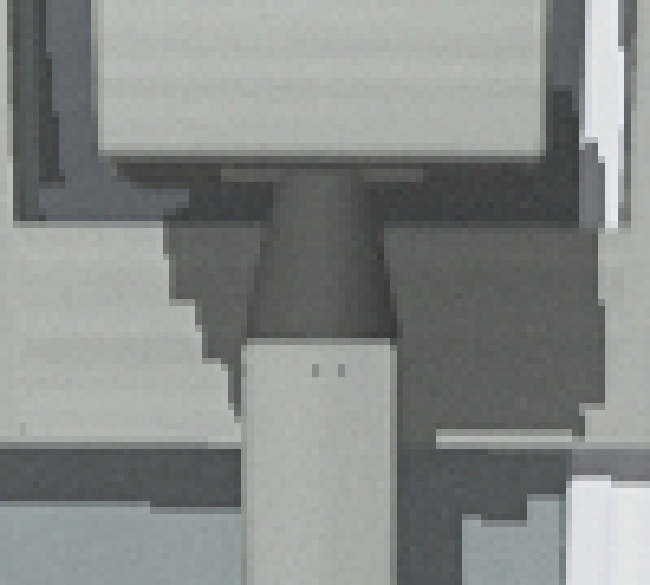

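Now the sill strip is visible ahead of the tip (row 170-178): tip butts on the sill, i.e. it was low, not high. The tip rows earlier also fit a ~2.4° nose-down pitch in the grip. Back off, restore height and pitch the nose up 2.4°.

Call:
drive_tool(
  moves=[
    [[0,0,0],[-0.35,0,0],0],
    [[0,0.6,0],[0,0,-0.11],0],
    [[0,0,0],[0,0,0],0],
    [[0,0,0],[0.12,0,0.005],0],
    [[0,0,0],[0.12,0,0.005],0],
    [[0,0,0],[0.1,0,0.004],0],
    [[0,0,0],[0,0,0],0],
    [[0,0,0],[0,0,0],0],
  ],
)

```text
clock: 14.38
tool_pos: [548.5, 100.0, 115.7]
tool_rot: [0.693, 0.72, 0.014, -0.015]
force: [0.2, -0.6, -2.5]
width: 11.5
```

Run:
```python
from h import *
s=status.observe(); rep()
c=viewer.read_camera("wrist")
cv2.imwrite("pics/w8c.png",cv2.resize(c["frame"][70:160,210:310],None,fx=6.5,fy=6.5,interpolation=cv2.INTER_NEAREST))
```

```text
yaw 1.6094 along -83.9 xoff 0.19 z 115.7 F [ 0.2 -0.6 -2.5] T [-0.05  0.   -0.01] w 11.5 t 14.38
```

View pics/w8c.png

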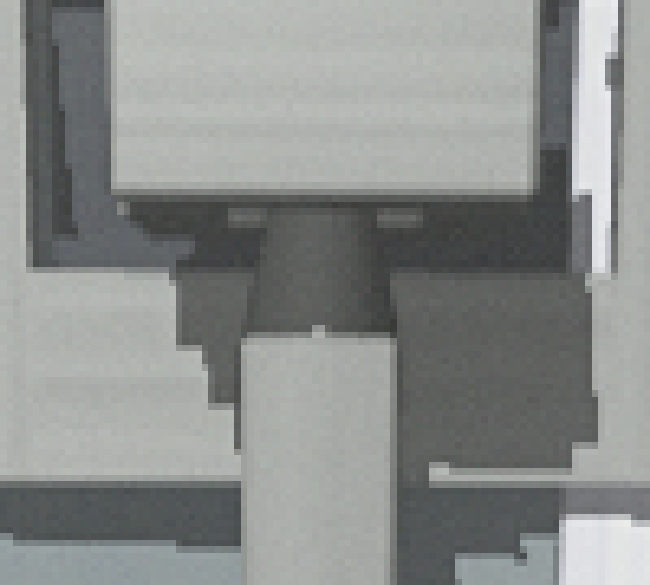

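The tip is in the eye with no contact force. Continue gently.

Call:
drive_tool(
  moves=[
    [[0,0,0],[0.12,0,0.005],0],
    [[0,0,0],[0.12,0,0.005],0],
    [[0,0,0],[0.12,0,0.005],0],
    [[0,0,0],[0.12,0,0.005],0],
    [[0,0,0],[0.12,0,0.005],0],
    [[0,0,0],[0.12,0,0.005],0],
    [[0,0,0],[0.12,0,0.005],0],
    [[0,0,0],[0,0,0],0],
  ],
)

```text
clock: 15.1
tool_pos: [547.8, 125.1, 116.1]
tool_rot: [0.693, 0.72, 0.015, -0.015]
force: [-0.5, -1.2, 2.9]
width: 11.8
```

Run:
```python
from h import *
s=status.observe(); rep()
c=viewer.read_camera("wrist")
cv2.imwrite("pics/w9.png",cv2.resize(c["frame"][0:240,100:420],(800,600),interpolation=cv2.INTER_CUBIC))
```

```text
yaw 1.6087 along -58.7 xoff 0.42 z 116.1 F [-0.5 -1.2  2.9] T [ 0.03 -0.07 -0.  ] w 11.8 t 15.1
```

View pics/w9.png

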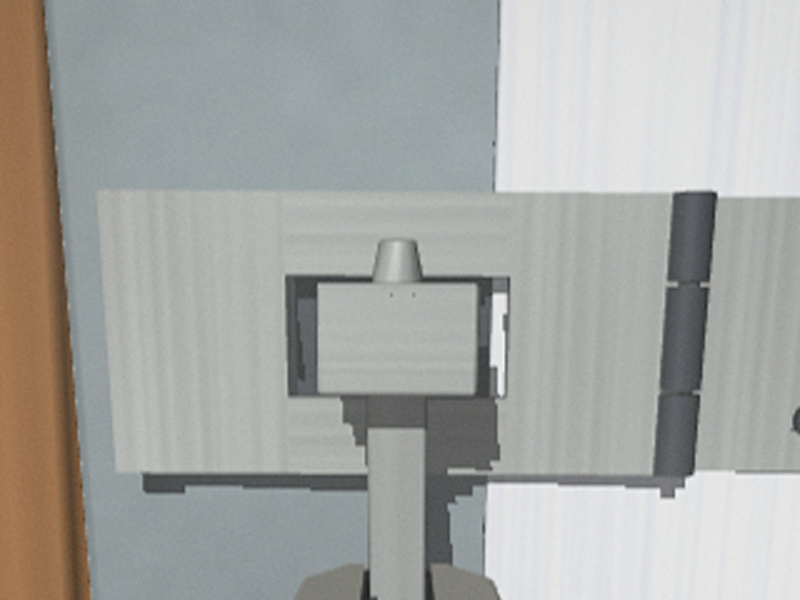

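The tip is out at the far side (398,240). Continue to about 25 mm before the eye's centre.

Call:
drive_tool(
  moves=[
    [[0,0,0],[0.16,0,0.007],0],
    [[0,0,0],[0.16,0,0.007],0],
    [[0,0,0],[0.16,0,0.007],0],
    [[0,0,0],[0.16,0,0.007],0],
    [[0,0,0],[0.16,0,0.007],0],
    [[0,0,0],[0.16,0,0.007],0],
    [[0,0,0],[0.16,0,0.007],0],
    [[0,0,0],[0,0,0],0],
  ],
)

```text
clock: 15.82
tool_pos: [547.2, 157.3, 116.9]
tool_rot: [0.693, 0.72, 0.015, -0.014]
force: [-0.3, -10.0, 13.3]
width: 11.4
```

Run:
```python
from h import *
s=status.observe(); rep()
c=viewer.read_camera("wrist")
cv2.imwrite("pics/w10.png",cv2.resize(c["frame"],(768,576),interpolation=cv2.INTER_CUBIC))
```

```text
yaw 1.6089 along -26.5 xoff 0.97 z 116.9 F [ -0.3 -10.   13.3] T [-1.54  0.14  0.04] w 11.4 t 15.82
```

View pics/w10.png

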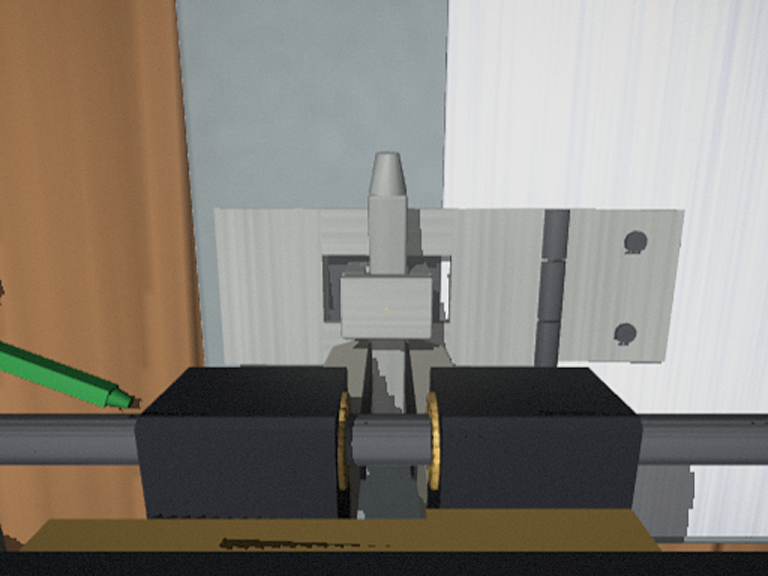

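Call:
drive_tool(
  moves=[
    [[0,0,0],[0.1,0,-0.02],0],
    [[0,0,0],[0.08,0,-0.02],0],
    [[0,0,0],[0,0,0],0],
    [[0,0,0],[0,0,0],0.4],
    [[0,0,0],[0,0,0],0.4],
    [[0,0,0],[0,0,0],0.4],
    [[0,0,0],[0,0,0],0.4],
    [[0,0,0],[0,0,-0.3],0.4],
  ],
)

```text
clock: 16.53
tool_pos: [545.1, 163.1, 124.8]
tool_rot: [0.693, 0.72, 0.013, -0.016]
force: [-0.7, 1.3, -0.3]
width: 36.0
```

Run:
```python
from h import *
s=status.observe(); rep()
```

```text
yaw 1.6085 along -20.6 xoff -0.92 z 124.8 F [-0.7  1.3 -0.3] T [-0.01 -0.11  0.02] w 36.0 t 16.53
```

Released. Rise, level the tool, go behind the bar, close the fingers, and look.

Call:
drive_tool(
  moves=[
    [[0,0,0],[0,0,-0.9],0.4],
    [[0,-0.6,0],[0,0,-0.9],0.4],
    [[0,0,0],[-0.7,0,-0.3],0.4],
    [[0,0,0],[-0.7,0,0],0],
    [[0,0,0],[-0.7,0,0],0],
    [[0,0,0],[-0.4,0,0],0],
    [[0,0,0],[0,0,0],0],
    [[0,0,0],[0,0,0],0],
  ],
)

```text
clock: 17.2
tool_pos: [549.1, 85.9, 189.2]
tool_rot: [0.694, 0.72, 0.0, -0.0]
force: [1.0, 1.5, -0.4]
width: 8.3
```

Run:
```python
from h import *
s=status.observe(); rep()
c=viewer.read_camera("wrist")
np.savez("w11.npz",frame=c["frame"],M=c["mount"],f=192/np.tan(np.radians(c["vfov"]/2)),cx=c["cx"],cy=c["cy"],p=s["tool_pos"],q=s["tool_rot"])
cv2.imwrite("pics/w11.png",cv2.resize(c["frame"],(768,576),interpolation=cv2.INTER_CUBIC))
t=viewer.read_camera("scene")["frame"][95:205,270:390]
cv2.imwrite("pics/p11.png",cv2.resize(t,None,fx=5,fy=5,interpolation=cv2.INTER_CUBIC))
```

```text
yaw 1.6072 along -97.9 xoff 0.29 z 189.2 F [ 1.   1.5 -0.4] T [-0.04 -0.1  -0.04] w 8.3 t 17.2
```

View pics/w11.png

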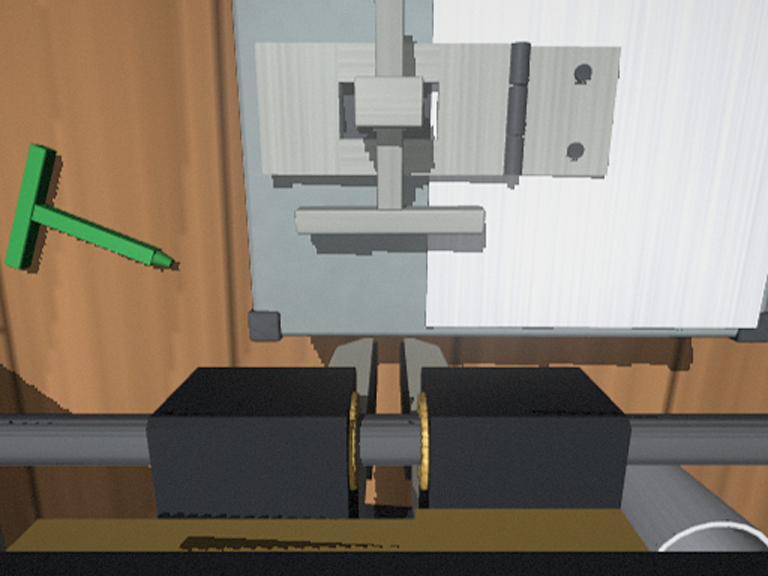

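View pics/p11.png

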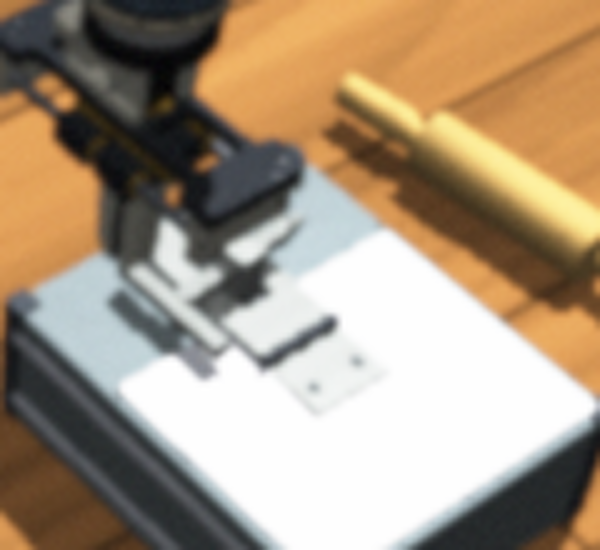

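Run:
```python
from h import *
S=np.array([545.3,183.8]); d=np.array([-.0355,.9994])
for n,u in dict(front=(390,208),rear=(390,233),l=(295,222),r=(486,222)).items():
  p=wray("w11.npz",u[0]/1.5-.17,u[1]/1.5-.17,123); e=p[:2]-S; print(n,p.round(1),(e@d).round(1),(e@[d[1],-d[0]]).round(1))
```

```text
front [547.7 138.1 123. ] -45.8 0.8
rear [548.2 126.  123. ] -57.8 0.8
l [501.9 129.7 123. ] -52.5 -45.3
r [594.5 133.1 123. ] -52.4 47.4
```

Call:
drive_tool(
  moves=[
    [[0,0,0],[0.5,0.015,0.3],0],
    [[0,0,0],[0,0,0.7],0],
    [[0,0,0],[0,0,0.7],0],
    [[0,0,0],[0,0,0.6],0],
    [[0,0,0],[0,0,0.25],0],
    [[0,0,0],[0,0,0],0],
    [[0,0,0],[0.2,0,0],0],
    [[0,0,0],[0,0,0],0],
  ],
)

```text
clock: 17.97
tool_pos: [549.3, 108.0, 113.7]
tool_rot: [0.694, 0.72, 0.001, 0.0]
force: [0.5, -0.1, 0.2]
width: 0.5
```

Run:
```python
from h import *
s=status.observe(); rep()
c=viewer.read_camera("wrist")
cv2.imwrite("pics/w12.png",cv2.resize(c["frame"],(768,576),interpolation=cv2.INTER_CUBIC))
```

```text
yaw 1.6089 along -75.9 xoff 1.29 z 113.7 F [ 0.5 -0.1  0.2] T [-0.03 -0.1  -0.01] w 0.5 t 17.97
```

View pics/w12.png

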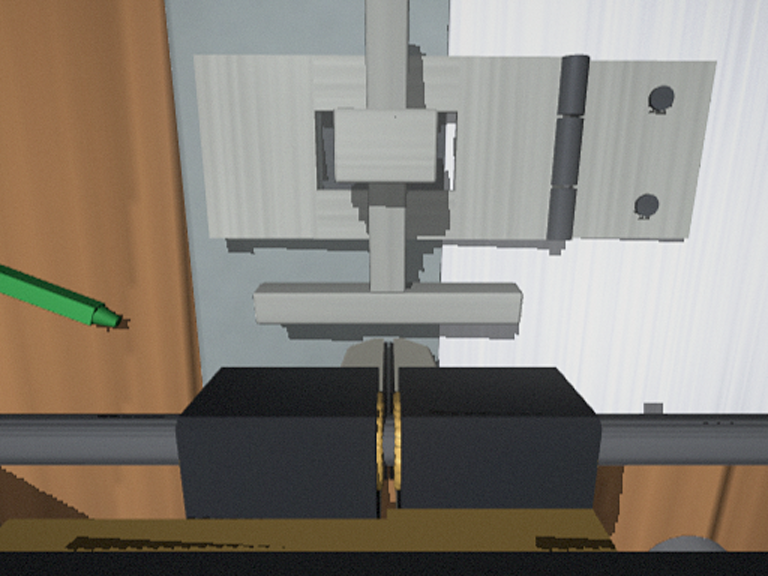

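Call:
drive_tool(
  moves=[
    [[0,0,0],[0.2,-0.01,0],0],
    [[0,0,0],[0.15,0,0],0],
    [[0,0,0],[0.15,0,0],0],
    [[0,0,0],[0.15,0,0],0],
    [[0,0,0],[0.15,0,0],0],
    [[0,0,0],[0.12,0,0],0],
    [[0,0,0],[0.12,0,0],0],
    [[0,0,0],[0,0,0],0],
  ],
)

```text
clock: 18.68
tool_pos: [548.1, 135.8, 113.8]
tool_rot: [0.693, 0.721, -0.001, 0.002]
force: [-1.5, -18.9, 10.9]
width: 0.1
```

Run:
```python
from h import *
s=status.observe(); rep()
c=viewer.read_camera("wrist")
cv2.imwrite("pics/w13.png",cv2.resize(c["frame"],(768,576),interpolation=cv2.INTER_CUBIC))
```

```text
yaw 1.6093 along -48.1 xoff 1.11 z 113.8 F [ -1.5 -18.9  10.9] T [-3.32  0.03  0.07] w 0.1 t 18.68
```

View pics/w13.png

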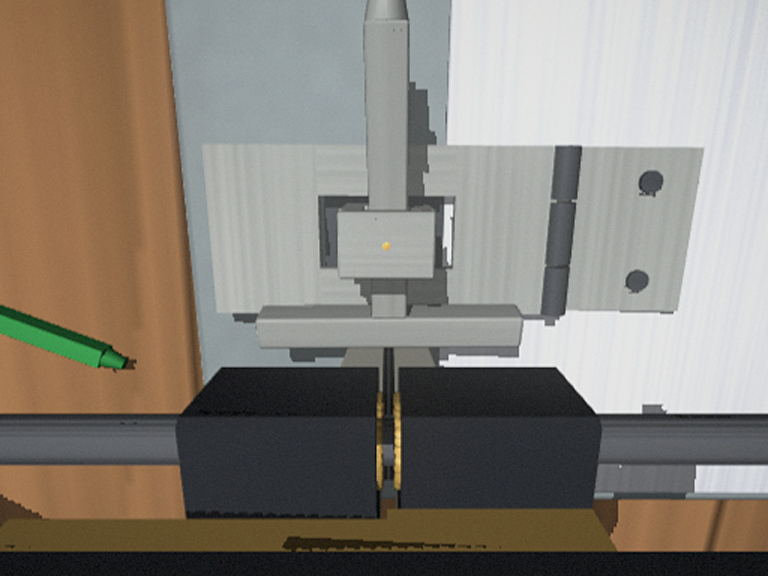

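Call:
drive_tool(
  moves=[
    [[0,0,0],[0.1,0,0],0],
    [[0,0,0],[0.1,0,0],0],
    [[0,0,0],[0.1,0,0],0],
    [[0,0,0],[0.1,0,0],0],
    [[0,0,0],[0.1,0,0],0],
    [[0,0,0],[0.05,0,0],0],
    [[0,0,0],[0,0,0],0],
    [[0,0,0],[0,0,0],0],
  ],
)

```text
clock: 19.4
tool_pos: [548.4, 148.5, 115.6]
tool_rot: [0.693, 0.721, -0.002, 0.005]
force: [-3.6, -47.9, 31.5]
width: 0.5
```

Run:
```python
from h import *
s=status.observe(); rep()
c=viewer.read_camera("wrist")
cv2.imwrite("pics/w14.png",cv2.resize(c["frame"],(768,576),interpolation=cv2.INTER_CUBIC))
```

```text
yaw 1.6097 along -35.4 xoff 1.89 z 115.6 F [ -3.6 -47.9  31.5] T [-8.29  0.53  0.03] w 0.5 t 19.4
```

View pics/w14.png

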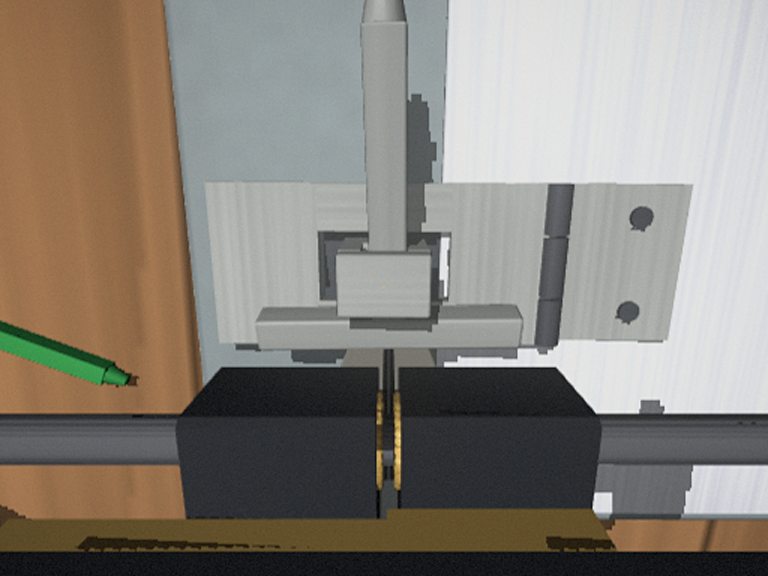

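Run:
```python
from h import *
s=status.observe(); rep()
c=viewer.read_camera("wrist"); fr=c["frame"]
np.savez("w14.npz",frame=fr,M=c["mount"],f=192/np.tan(np.radians(c["vfov"]/2)),cx=c["cx"],cy=c["cy"],p=s["tool_pos"],q=s["tool_rot"])
S=np.array([545.3,183.8]); d=np.array([-.0355,.9994])
for n,u in dict(front=(300,308),frontr=(480,307),rear=(300,320),stap=(384,317)).items():
  for z in((125,131) if n!="stap" else (141,)):
    p=wray("w14.npz",u[0]/1.5-.17,u[1]/1.5-.17,z); e=p[:2]-S; print(n,z,(e@d).round(1),(e@[d[1],-d[0]]).round(1))
cv2.imwrite("pics/w14c.png",cv2.resize(fr[150:250,160:360],None,fx=4,fy=4,interpolation=cv2.INTER_NEAREST))
t=viewer.read_camera("scene")["frame"][95:205,270:390]
cv2.imwrite("pics/p14.png",cv2.resize(t,None,fx=5,fy=5,interpolation=cv2.INTER_CUBIC))
```

```text
yaw 1.6097 along -35.4 xoff 1.90 z 115.6 F [ -3.1 -47.5  30.1] T [-8.23  0.58  0.02] w 0.2 t 19.45
front 125 -11.7 -28.7
front 131 -9.9 -27.5
frontr 125 -11.1 32.9
frontr 131 -9.4 31.7
rear 125 -16.0 -28.9
rear 131 -14.0 -27.7
stap 141 -9.7 0.2
```

View pics/w14c.png

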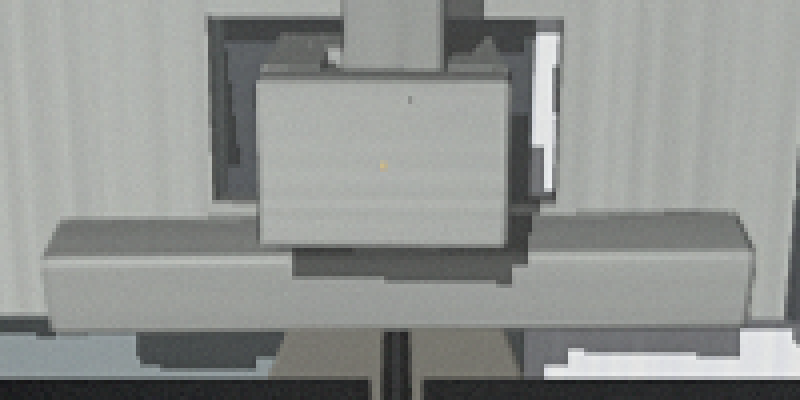

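View pics/p14.png

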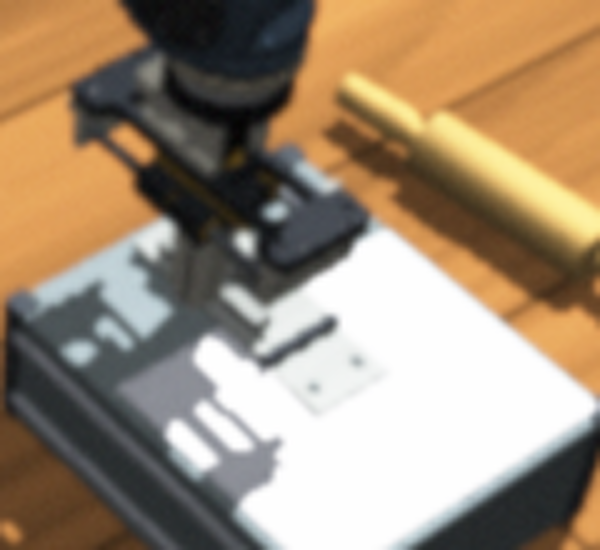

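The bar's front face stands about 3.8 mm short of the staple; the fingers are dragging it down (30 N), which jams it. Ease upward 3–4 mm, then push on.

Call:
drive_tool(
  moves=[
    [[0,0,0],[0,0,-0.07],0],
    [[0,0,0],[0,0,-0.07],0],
    [[0,0,0],[0,0,0],0],
    [[0,0,0],[0,0,0],0],
    [[0,0,0],[0,0,0],0],
    [[0,0,0],[0,0,0],0],
    [[0,0,0],[0,0,0],0],
    [[0,0,0],[0,0,0],0],
  ],
)

```text
clock: 20.22
tool_pos: [547.9, 152.1, 118.6]
tool_rot: [0.693, 0.72, -0.001, 0.003]
force: [-0.5, -21.6, 13.4]
width: 0.2
```

Run:
```python
from h import *
rep()
```

```text
yaw 1.6089 along -31.8 xoff 1.47 z 118.6 F [ -0.5 -21.6  13.4] T [-3.75 -0.01  0.03] w 0.2 t 20.22
```

It slid 3.6 mm. A little more up and forward to seat it.

Call:
drive_tool(
  moves=[
    [[0,0,0],[0,0,-0.04],0],
    [[0,0,0],[0.05,0,0],0],
    [[0,0,0],[0.05,0,0],0],
    [[0,0,0],[0,0,0],0],
    [[0,0,0],[0,0,0],0],
    [[0,0,0],[0,0,0],0],
    [[0,0,0],[0,0,0],0],
    [[0,0,0],[0,0,0],0],
  ],
)

```text
clock: 20.88
tool_pos: [547.8, 152.7, 119.5]
tool_rot: [0.693, 0.721, -0.002, 0.004]
force: [0.5, -37.6, 14.1]
width: 0.4
```

Run:
```python
from h import *
rep()
s=status.observe()
c=viewer.read_camera("wrist"); fr=c["frame"]
np.savez("w15.npz",frame=fr,M=c["mount"],f=192/np.tan(np.radians(c["vfov"]/2)),cx=c["cx"],cy=c["cy"],p=s["tool_pos"],q=s["tool_rot"])
cv2.imwrite("pics/w15c.png",cv2.resize(fr[150:250,160:360],None,fx=4,fy=4,interpolation=cv2.INTER_NEAREST))
```

```text
yaw 1.6092 along -31.2 xoff 1.43 z 119.5 F [  0.5 -37.6  14.1] T [-6.66 -0.24  0.02] w 0.4 t 20.88
```

View pics/w15c.png

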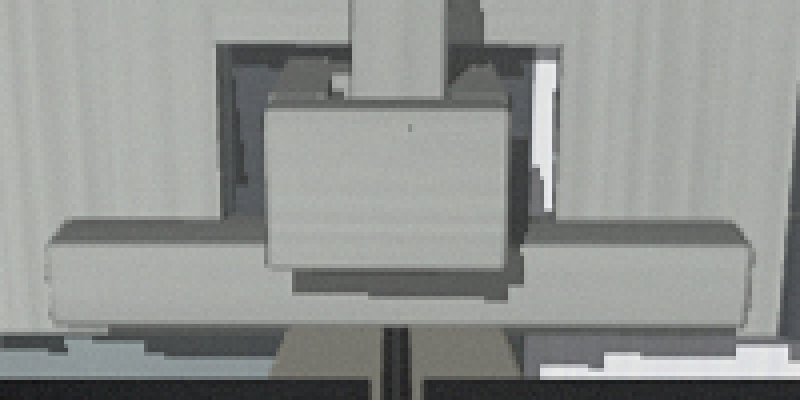

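Stiff stop now, so probably home. Withdraw backwards, rise, and look.

Call:
drive_tool(
  moves=[
    [[0,0,0],[-0.3,0,0],0],
    [[0,0,0],[-0.7,0,0],0],
    [[0,0,0],[-0.7,0,-0.3],0],
    [[0,0,0],[0,0,-0.9],0],
    [[0,0,0],[0,0,-0.9],0],
    [[0,0,0],[0,0,-0.5],0],
    [[0,0,0],[0,0,0],0],
    [[0,0,0],[0,0,0],0],
  ],
)

```text
clock: 21.6
tool_pos: [548.6, 106.9, 196.4]
tool_rot: [0.694, 0.72, 0.001, 0.0]
force: [-0.1, 0.4, -0.4]
width: 0.5
```

Run:
```python
from h import *
rep()
s=status.observe()
c=viewer.read_camera("wrist"); fr=c["frame"]
np.savez("w16.npz",frame=fr,M=c["mount"],f=192/np.tan(np.radians(c["vfov"]/2)),cx=c["cx"],cy=c["cy"],p=s["tool_pos"],q=s["tool_rot"])
cv2.imwrite("pics/w16c.png",cv2.resize(fr[20:180,140:360],None,fx=3.6,fy=3.6,interpolation=cv2.INTER_NEAREST))
t=viewer.read_camera("scene")["frame"][95:205,270:390]
cv2.imwrite("pics/p16.png",cv2.resize(t,None,fx=5,fy=5,interpolation=cv2.INTER_CUBIC))
```

```text
yaw 1.6085 along -76.9 xoff 0.57 z 196.4 F [-0.1  0.4 -0.4] T [ 0.   -0.06  0.05] w 0.5 t 21.6
```

View pics/w16c.png

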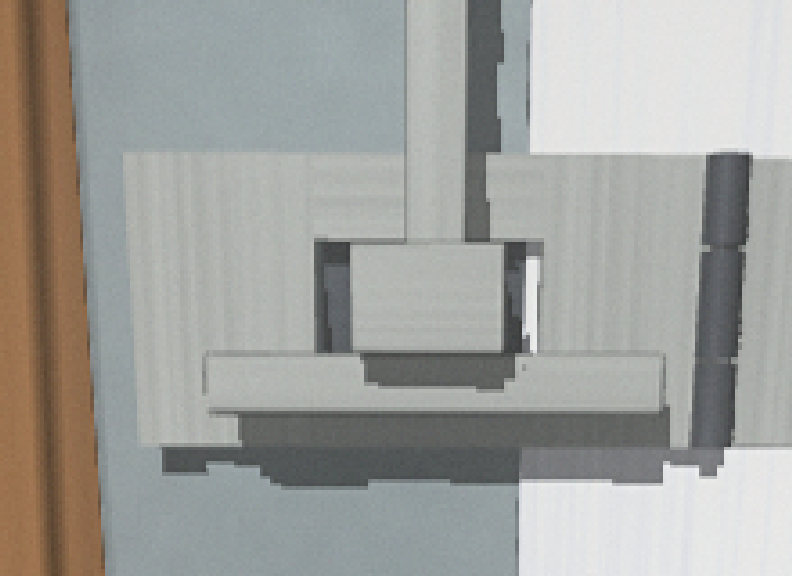

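View pics/p16.png

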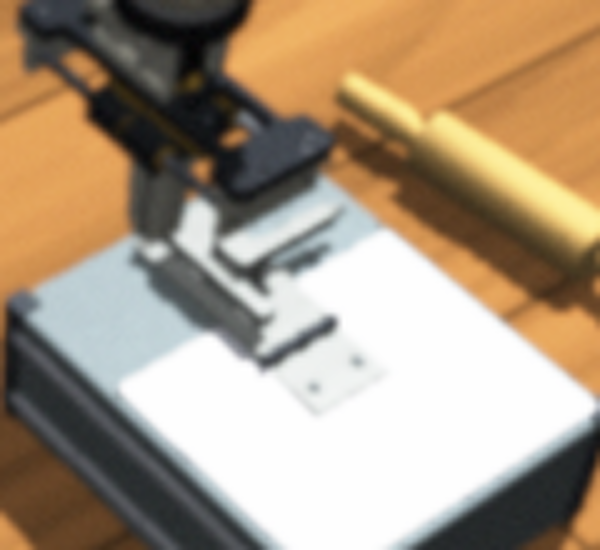

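Run:
```python
from h import *
S=np.array([545.3,183.8]); d=np.array([-.0355,.9994])
for n,u,z in [("bar front",(280,352),131.5),("bar frontr",(600,352),131.5),("bar rear",(400,411),131.5),("staple near",(430,352),141),("staple far",(430,242),141),("l",(206,380),131.5),("r",(664,380),131.5)]:
    p=wray("w16.npz",140+u[0]/3.6-.36,20+u[1]/3.6-.36,z); e=p[:2]-S; print(n,(e@d).round(1),(e@[d[1],-d[0]]).round(1))
```

```text
bar front -10.1 -29.0
bar frontr -9.9 33.9
bar rear -21.4 -5.4
staple near -9.9 0.5
staple far 9.7 0.4
l -15.5 -43.7
r -15.3 46.8
```

The bar's front is at -10.0 mm, staple face at -9.9 mm (camera straight above, so no parallax): home. Move clear and take a final look.

Call:
drive_tool(
  moves=[
    [[0,0,0],[-0.6,0,-0.6],0.2],
    [[0,0,0],[-0.9,0,-0.5],0.2],
    [[0,0,0],[-0.9,0,0],0.2],
    [[0,0,0],[-0.9,0,0],0.2],
    [[0,0,0],[-0.9,0,0],0.2],
    [[0,0,0],[-0.9,0,0],0.2],
    [[0,0,0],[0,0,0],0.2],
    [[0,0,0],[0,0,0],0.2],
  ],
)

```text
clock: 22.37
tool_pos: [553.7, -47.0, 227.7]
tool_rot: [0.694, 0.72, -0.001, -0.001]
force: [-0.6, 0.5, 0.2]
width: 19.0
```

Run:
```python
from h import *
rep()
a=viewer.read_camera("scene")["frame"]; b=viewer.read_camera("top")["frame"]
cv2.imwrite("pics/s17.png",cv2.resize(a,(768,576),interpolation=cv2.INTER_CUBIC))
cv2.imwrite("pics/c17.png",np.vstack([cv2.resize(a[95:205,270:390],(330,300),interpolation=cv2.INTER_CUBIC),cv2.resize(b[130:230,140:250],(330,300),interpolation=cv2.INTER_CUBIC)]))
```

```text
yaw 1.6063 along -230.9 xoff 0.24 z 227.7 F [-0.6  0.5  0.2] T [ 0.03 -0.09 -0.02] w 19.0 t 22.37
```

View pics/s17.png

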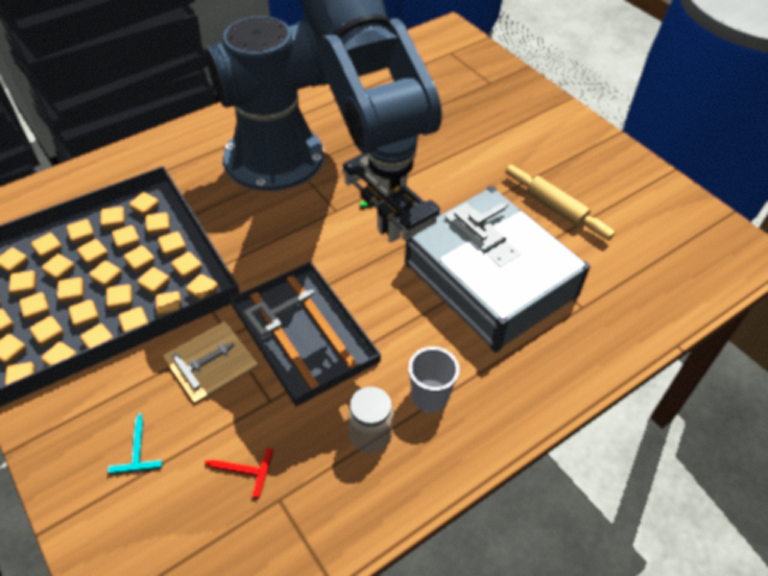

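View pics/c17.png

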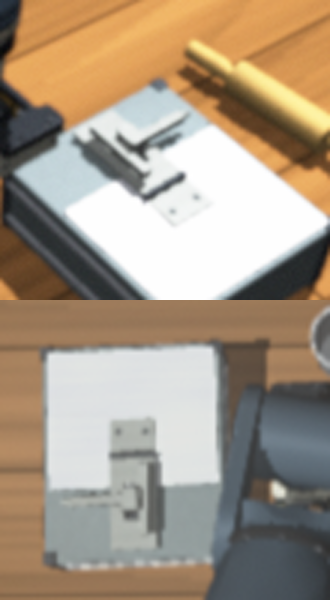

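The final pictures show the hasp flat, the pin through the staple with its bar against it, the loop pin still in the tray, and nothing else moved.

Run:
```python
from h import *
print(workorder.close_job())
```

```text
the job is handed in; nothing more can be done
None
```

The chest is locked, and I handed the job in at about 22.5 s. The hasp lies fully down over the staple. The grey T pin is through the eye from the chest's -y side, with its handle against the staple, and the gripper has let go.

**What went wrong on the way**
- The first two tries at the eye stopped on the staple, at 32 N and 27 N, because the pin sat about 2.4° nose-down in the grip. I first took it for too high and lowered it, which was the wrong way. It went in once I put the height back and pitched the nose up.
- During the last push the pin jammed about 4 mm short. The force was 48 N forward and 31 N vertical at the wrist, through the fingertips. Easing the fingers upward freed it, and it then went on to a stiff stop.

**Last checks**
- **Hasp:** pressed flat with 26 N at 110 mm above the table, and it still looks flat in the final pictures.
- **Pin:** the handle's front face measured -10.0 mm along the eye, against -9.9 mm for the staple's face, so it is home to within the measuring error. The handle measured 90.5 mm long instead of 92 mm. I read that as a small measuring bias, though a sag of up to about 3 mm is not fully excluded.
- **Surroundings:** the loop pin and the bystanders look unmoved in the last pictures, though the arm hid most of the green T there. I compared these only by eye.

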